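# Rivet the oil strainer and fit it in the gearbox case

## Task

Put the black handled cover on the loose oil strainer where it lies on the bench, with both of its push rivets' shanks in the strainer's two holes, then press both rivet pins fully home so that the parts lock together. Then lift the joined strainer by the cover's handle and set it fully home in the mouth of the open gearbox case, lowering each time instead of letting it fall. Leave the other things on the bench where they stand.

Things in the scene. Friction and masses are not known exactly. Their poses are not given: they have to be found in the camera images.
- cover: Loose black plastic plate 150 (x) x 76 (y) x 6 mm with a fin handle and two captive white push rivets. Origin: centre of the plate's underside, z up. Two round rivet shanks, 12 in diameter, stick out 26 below the plate at x = +56 and -56, y = 0, the last 9 mm tapered to 4. Starts level on the wooden rest, shanks in its slot. Fits either way round (half turn). About 0.2 kg.
- handle (a point): Centre of the top of the cover's upright black fin handle, 52 mm above the cover's origin. The fin is 50 long (cover's x), 14 thick (y) and rises 46 above the plate; grip it across its 14 mm.
- head0 (a point): Centre of the flat top of the pin head of rivet 0 (cover x = +56). The head is a white disc, 24 in diameter, 5 thick, over a collar 28 in diameter and 4 high on the plate. Head top above the cover's origin: 29 mm when proud (joint 0), 15 mm when home.
- head1 (a point): The same for the rivet at x = -56 of the cover.
- pin0 (a joint): How far the pin of rivet 0 is pushed in, m. 0: proud; 0.014: home, the head on its collar, a firm stop. Starts at 0 to 0.002; takes about 6 N straight down (more if fast); stays where it is left. Pushed in, it spreads two legs out of the shank (to 24 mm across, 8 mm below the plate), so the shank no longer enters or leaves a hole.
- pin1 (a joint): The same for rivet 1 (x = -56).
- strainer: Loose metal tray: flat top plate 160 (x) x 84 (y) x 6 mm over a skirt 134 x 60, 30 deep, on which it stands. Origin: centre of the skirt's underside, z up; plate top at 36. Square holes of 16 x 16 through the plate at x = +56 and -56, y = 0. With the cover on, the cover's origin is 36 above the strainer's; once locked it has about 2 mm of vertical play. 0.3 kg.
- hole0 (a point): Centre of the hole at x = +56 of the strainer, at the top of the plate.
- hole1 (a point): Centre of the hole at x = -56 of the strainer, at the top of the plate.
- case: Open gearbox case: fixed aluminium casting 210 (x) x 116 (y) x 60 mm high. Origin: centre of its underside, z up. Its mouth, 140 (x) x 66 (y), 52 deep, is centred on the origin. The strainer's skirt goes in with 3 mm to spare each side, long side along x, either way round, until its plate lies on the case's top: strainer origin 30 above the case's origin.
- rest: Fixed wooden rest, 180 (x) x 104 (y) x 40 high, with a slot 34 wide along x, 34 deep; the cover lies on it at the start. Origin at the centre of its underside.
- shaft: Bystander, to be left alone: stepped steel gearbox shaft standing on end, 190 tall, 40 in diameter at the foot (mm). Origin at the centre of its underside.
- spray_can: Bystander, to be left alone: spray can standing, 165 tall, 48 in diameter (mm). Origin at the centre of its underside.
- oil_bottle: Bystander, to be left alone: grey oil bottle standing, 220 tall, 68 in diameter (mm). Origin at the centre of its underside.
- gear: Bystander, to be left alone: steel gear lying flat, 86 in diameter, 36 tall (mm). Origin at the centre of its underside.
- bearing: Bystander, to be left alone: steel bearing ring lying flat, 66 in diameter, 20 tall (mm). Origin at the centre of its underside.
- pinion: Bystander, to be left alone: steel pinion standing on its end face, 58 in diameter, 51 tall (mm). Origin at the centre of its underside.
- wrench: Bystander, to be left alone: steel spanner, 190 long, lying at the back of the bench (mm). Origin at the centre of its underside.
Not all that is in view belongs to the job. Leave any yellow look-alike of the cover alone.

How it is judged:
On the way, in this order (a step that is already met when the one before it is completed fails the run):
1. the cover lies on the strainer, its shanks in the holes, the strainer on the bench, both pins still proud (x of cover in the frame of strainer between -0.005 and 0.005 m and y of cover in the frame of strainer between -0.005 and 0.005 m and z of cover in the frame of strainer between 0.033 and 0.0405 m and angle between the x axis of cover and the x axis of strainer, either way round below 0.1 rad and value of joint each of pin0, pin1 below 0.009 m and height (world z) of strainer below 0.012 m), for 0.2 s.
2. both pins are pressed home while the strainer stands on the bench (x of cover in the frame of strainer between -0.005 and 0.005 m and y of cover in the frame of strainer between -0.005 and 0.005 m and z of cover in the frame of strainer between 0.033 and 0.0405 m and angle between the x axis of cover and the x axis of strainer, either way round below 0.1 rad and value of joint each of pin0, pin1 above 0.012 m and height (world z) of strainer below 0.012 m), for 0.2 s.
3. cover and strainer are lifted together, locked (x of cover in the frame of strainer between -0.005 and 0.005 m and y of cover in the frame of strainer between -0.005 and 0.005 m and z of cover in the frame of strainer between 0.033 and 0.0405 m and angle between the x axis of cover and the x axis of strainer, either way round below 0.1 rad and value of joint each of pin0, pin1 above 0.012 m and height (world z) of strainer above 0.062 m), for 0.1 s.
At the end, for the whole second after the job is handed in: At rest, strainer in the case mouth: 6 mm of centre, origin 30 mm above the case's within 4 mm, long sides aligned within 0.09 rad, tilt under 0.05 rad; cover on it within 5 mm of centre and 0.1 rad, 33 to 40.5 mm above its origin; both pins at least 12 mm in (of 14) (x of cover in the frame of strainer between -0.005 and 0.005 m and y of cover in the frame of strainer between -0.005 and 0.005 m and z of cover in the frame of strainer between 0.033 and 0.0405 m and angle between the x axis of cover and the x axis of strainer, either way round below 0.1 rad and value of joint each of pin0, pin1 above 0.012 m and horizontal distance between strainer and case below 0.006 m and z of strainer in the frame of case between 0.026 and 0.034 m and angle between the x axis of strainer and the x axis of case, either way round below 0.09 rad and angle between strainer's own z axis and vertical below 0.05 rad and linear speed of each of strainer, cover below 0.02 m/s); the robot touches nothing.
It fails at once if the cover, alone or joined, is let fall: above 80 mm with no finger on it or on the strainer (height (world z) of cover above 0.08 m and contact force between the fingers and cover below 0.05 N and contact force between the fingers and strainer below 0.05 N).
It fails at once if a bystander is moved by more than 30 mm or knocked over (distance of any of shaft, spray_can, oil_bottle, gear, bearing, pinion, wrench from where it was at the start of the episode above 0.03 m or angle between any of shaft, spray_can, oil_bottle, gear, bearing, pinion, wrench's own z axis and vertical above 0.5 rad).
It also fails if it takes over 70 s, if anything falls off the work surface, if the arm or the gripper's body presses on something with over 40 N, if the wrist force passes 120 N, or if a joint passes its speed limit or range.

## Robot

A 6-joint arm with a two-finger parallel gripper is mounted at the origin on the work surface. World frame = base frame: x ahead of the robot, y to its left, z up, the work surface at z = 0. Lengths are in m, angles in rad, forces in N, time in s.
With the tool pointing down it reaches from about 0.375 to 0.9 m from the base axis. Payload 3.1 kg.
Tool frame: the origin (TCP) lies on the centre line of the jaws, within the pads' length; the fingertips stand 8 mm ahead of it and the grasp point (between the pads) lies 11 mm behind it (robot.tip_extent is the distance from the TCP to the fingertips, in m); y points along the fingers, z is the direction in which the jaws open and shut, and the axes are right-handed (so a half turn about y gives the same grasp; the last joint's range is limited). The gripper opens to 87 mm and grips with 3 to 60 N. Pads are 19 mm wide; open, the fingers measure 117 mm over their backs; the gripper's body (75 mm by 190 mm) begins 51 mm behind the grasp point.
Start: joints at [-1.292, 0.527, 1.433, -0, 1.181, -0.178], TCP at [0.276, -0.561, 0.231] pointing down, gripper open.
Joint ranges: [-3.08, 3.08], [-0.75, 2.2], [0.22, 2.44], [-1.43, 4.57], [0, 2.65], [-2.85, 2.85]. Speed limits (rad/s): [2.79, 2.79, 3.14, 3.14, 3.14, 3.14].

## Interface

Orientations are given as a unit quaternion [x, y, z, w].
In Python, from rig import robot gives the robot as it stands.
- The arm moves only by the shell command python3 -m crank 'ROWS' [FORCE]. ROWS is JSON, a list that holds one entry, the list of rows, each a list of 7 numbers: the turn, a rotation vector about the tool's x, y, z in degrees, then the shift along the tool's x, y, z in m, then the opening in per cent of the stroke, from 0 (shut) to 100 (fully open). In form: [[[ax, ay, az, dx, dy, dz, gripper], ...]]. A call has exactly 5 rows; each row shifts and turns the commanded pose from where the row before left it, along the tool's axes as they then stand; what a row does not reach is not made up. A row lasts 1/8 s, in which the tool goes at most 62.5 mm and 10.7 degrees, less where a joint would pass 70% of its speed; a pose out of reach is approached as far as the arm can. A call with a gripper value outside its range is refused whole. The fingers move at their own pace and stop on an object; FORCE is the grip in N (left out, the last holds). Time passes only in rows, so rows that do not move let the fingers close, or fill a call up. It gives the time, the measured TCP pose, the force and the opening at its end, in the units of the state.
- robot.get_obs(): the state, without advancing time (a new reading comes with each control period).
- robot.camera(name): name is "scene" or "top" or "wrist"; returns a dict with "img" (420x560x3 uint8, red, green, blue), "K" (3x3 intrinsics, pixels), "R" (3x3) and "t" (3): a world point X has camera coordinates R X + t; the wrist camera has in their place "T_tool_cam" (4x4, takes a point from camera to tool coordinates, whose origin is the TCP and whose axes are the tool frame's). Camera axes: x right, y down, z forward; pixel columns grow to the right and rows downward; lengths in m; the calibration is good to about 2 mm. The wrist camera is an equidistant fisheye: a pixel r from the principal point sees the ray r / f radians off the axis. A picture is of the moment at which its call begins: read the wrist's pose just before it. There is no depth.
- robot.hand_in(): hands the job in, once; it reports no verdict.
Trained networks look in a picture, given as the dict that the camera call returned (one of the last four; its "shot" number tells which), for a name from the list of things; names that differ only in an ending like _2 or _b are one class to them, and where a whole thing is asked for, a point or a joint stands for the part that bears it (a point fixed in the world has none). Each returns a list of dicts, best first, with "conf" (0 to 1); they miss things now and then, are a little off and sometimes report something else, mostly with a low value. They report only what shows in the picture. A call takes as long as a camera call. They do not tell look-alikes from the thing itself.
- robot.spot_in(picture, thing): "at" ([row, column] in pixels, amid what is visible of it).
The state is a dict: "time": time; "q": joint angles; "joint_velocities": joint speeds; "joint_torque": joint torques, N m; "position": TCP position; "tool_rot": TCP orientation; "ft_force": force on the tool from outside, world axes, zero at the start; "moment": the same for the moment, N m; "grip_width": finger opening in m.
Only numpy, scipy, OpenCV 4.12 (cv2) and the standard library are available. Lean on these libraries where they do the work, as an engineer would, in place of code of your own. Each camera call takes 0.05 s, during which the arm holds its last target.

## Working session

There is one attempt and no reset: what is moved stays moved. The work goes in short steps, Python scripts to look and compute and a shell command to move; the robot and the scene stay as the last step left them, time stands still between calls to the robot, and variables do not carry over. Pictures are saved under pics/ and viewed, and the job is handed in when it is done.

```bash
ls; mkdir -p pics
python3 - <<'E'
from rig import robot
import cv2
print(robot.get_obs(), robot.tip_extent)
for n in ("scene","top","wrist"):
    c=robot.camera(n); cv2.imwrite(f"pics/{n}0.png",c["img"][:,:,::-1])
    print(n,c["K"],c.get("R"),c.get("t"),c.get("T_tool_cam"))
    if n!="wrist":
        for th in ("cover","handle","head0","head1","strainer","hole0","hole1","case","rest","shaft","spray_can","oil_bottle","gear","bearing","pinion","wrench"):
            print(th,[( [round(x) for x in d["at"]],round(d["conf"],2)) for d in robot.spot_in(c,th)][:4])
E
```

```text
pics
{'time': 0.0, 'q': array([-1.29251981e+00,  5.28457787e-01,  1.43390431e+00,  4.50039571e-05,
        1.18139729e+00, -1.78512835e-01]), 'joint_velocities': array([-0.00053004,  0.00100216, -0.00043116,  0.00069793,  0.00157462,
        0.00020439]), 'joint_torque': array([-1.14366518e-03, -4.40051544e+01, -1.76591581e+01,  6.32037409e-02,
        5.82315505e-02, -1.59354522e-04]), 'position': array([ 0.27549888, -0.56020664,  0.22957613]), 'tool_rot': array([-0.16011651,  0.68951081, -0.68797914,  0.16006951]), 'ft_force': array([0.64413018, 0.78971109, 0.12182884]), 'moment': array([-0.00137721,  0.00694652,  0.00087165]), 'grip_width': 0.08701346481593132} 0.008
scene [[479.11366501   0.         283.36865094]
 [  0.         479.11366501 210.62934579]
 [  0.           0.           1.        ]] [[-0.02494524  0.99966508 -0.00688967]
 [ 0.86218519  0.0180254  -0.50627245]
 [-0.5059787  -0.01856926 -0.86234607]] [ 0.00848768 -0.43597864  1.74874705] None
cover [([198, 386], 0.82), ([143, 392], 0.76)]
handle [([206, 388], 0.89), ([145, 393], 0.84), ([296, 288], 0.2)]
head0 [([188,
[... 1207 characters left out ...]
, 327], 0.63)]
spray_can [([214, 222], 0.83)]
oil_bottle [([148, 208], 0.86)]
gear [([155, 337], 0.97), ([222, 326], 0.53), ([230, 185], 0.18)]
bearing [([262, 311], 0.65), ([154, 339], 0.46)]
pinion [([259, 237], 0.78), ([141, 276], 0.17)]
wrench [([132, 276], 0.67), ([153, 340], 0.24)]
wrist [[325.1922621    0.         280.87790557]
 [  0.         325.1922621  209.60742146]
 [  0.           0.           1.        ]] None None [[-6.71758451e-04  9.67943171e-01  2.51168402e-01 -6.77156782e-02]
 [ 5.82009073e-06 -2.51168455e-01  9.67943390e-01 -1.53988081e-01]
 [ 9.99999774e-01  6.51685976e-04  1.63091016e-04 -2.10855101e-04]
 [ 0.00000000e+00  0.00000000e+00  0.00000000e+00  1.00000000e+00]]
```

View pics/scene0.png

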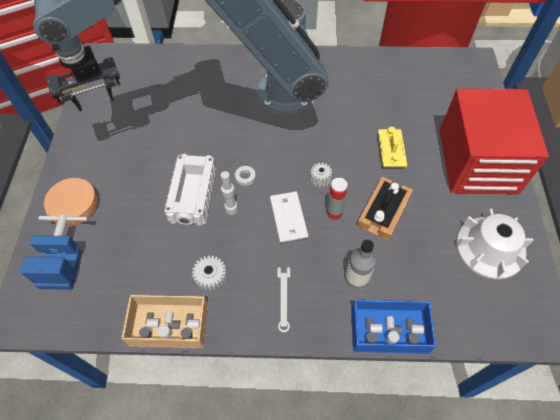

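View pics/top0.png

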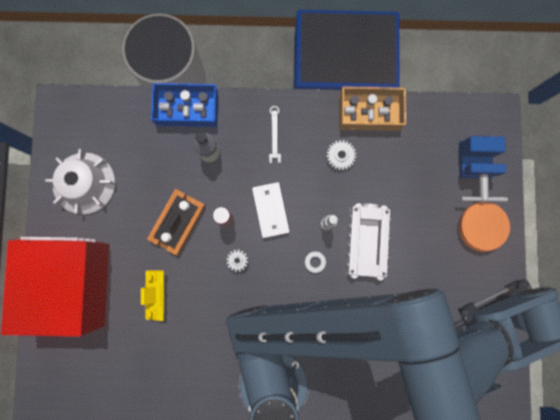

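View pics/wrist0.png

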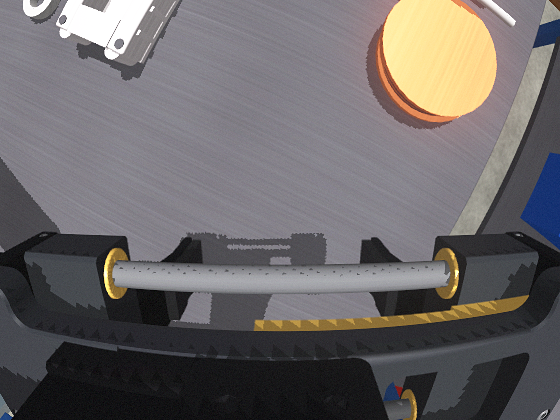

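The scene camera shows the white case at about (190,190), the strainer at (288,216), the cover on its orange rest at (386,206), and the yellow look-alike at (392,147). Next I'll zoom in.

```bash
cat > h.py <<'E'
import numpy as np, cv2
from scipy.spatial.transform import Rotation as Ro
from rig import robot
def ray(c,rc,obs=None):
    r,col=rc; K=c["K"]
    x=(col-K[0,2])/K[0,0]; y=(r-K[1,2])/K[1,1]
    if "R" in c and c.get("R") is not None:
        R=np.array(c["R"]);t=np.array(c["t"])
        return -R.T@t, R.T@np.array([x,y,1.])
    T=np.array(c["T_tool_cam"]); th=np.hypot(x,y)
    d=np.array([x/th*np.sin(th),y/th*np.sin(th),np.cos(th)]) if th>1e-9 else np.array([0,0,1.])
    Rt=Ro.from_quat(obs["tool_rot"]).as_matrix()
    return obs["position"]+Rt@T[:3,3], Rt@T[:3,:3]@d
def at(c,rc,z,obs=None):
    o,d=ray(c,rc,obs); return o+d*(z-o[2])/d[2]
def proj(c,X,obs=None):
    K=c["K"]
    if c.get("R") is not None:
        p=np.array(c["R"])@X+np.array(c["t"]); return np.array([K[1,1]*p[1]/p[2]+K[1,2],K[0,0]*p[0]/p[2]+K[0,2]])
    T=np.array(c["T_tool_cam"]);Rt=Ro.from_quat(obs["tool_rot"]).as_matrix()
    p=T[:3,:3].T@(Rt.T@(np.array(X)-obs["position"])-T[:3,3])
    th=np.arctan2(np.hypot(p[0],p[1]),p[2]); u=p[:2]/np.hypot(p[0],p[1])*th
    return np.array([K[1,1]*u[1]+K[1,2],K[0,0]*u[0]+K[0,2]])
def zoom(img,r0,r1,c0,c1,f,name):
    cv2.imwrite(name,cv2.resize(img[r0:r1,c0:c1,::-1],None,fx=f,fy=f,interpolation=cv2.INTER_CUBIC))
E
python3 - <<'E'
from h import *
t=cv2.imread("pics/top0.png")[:,:,::-1]; s=cv2.imread("pics/scene0.png")[:,:,::-1]
zoom(t,170,290,140,400,3,"pics/tz.png")
zoom(s,130,250,150,420,2.9,"pics/sz.png")
E
```

```text
(no output)
```

View pics/tz.png

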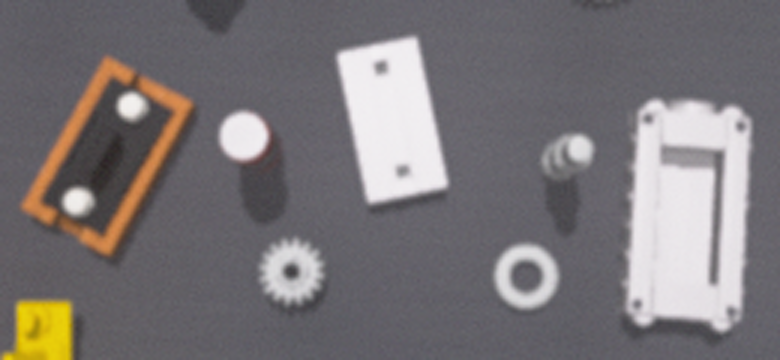

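View pics/sz.png

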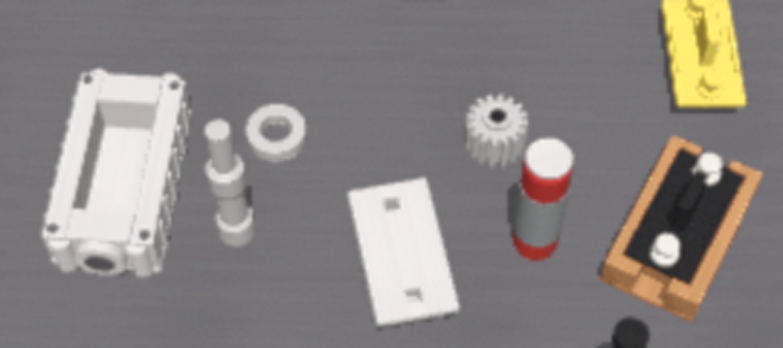

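Run:
```python
from h import *
T=robot.camera("top");S=robot.camera("scene")
def tp(x,y):return (170+(y+.5)/3-.5,140+(x+.5)/3-.5)
def sp(x,y):return (130+(y+.5)/2.9-.5,150+(x+.5)/2.9-.5)
def pr(n,a,b,z):
    for c,f,k in ((T,tp,0),(S,sp,1)):
        ps=[at(c,f(*p),z) for p in (a,b)[k]]
        m=np.mean(ps,axis=0); d=ps[1]-ps[0]
        print(n,"TS"[k],m[:2].round(4),"len",np.linalg.norm(d).round(4),"ang",np.degrees(np.arctan2(d[1],d[0])).round(2))
pr("heads",[(131,106),(78,201)],[(665,250),(709,166)],.069)
pr("holes",[(381,67),(403,171)],[(413,295),(392,204)],.036)
pr("case",[(649,119),(637,303)],[(53,229),(87,80)],.06)
pr("case2",[(741,126),(733,311)],[(144,235),(174,86)],.06)
for n,a,b,z in (("can",(244,136),(549,160),.165),("shaft",(579,151),(217,131),.19),("pinion",(291,271),(496,116),.051)):
    print(n,at(T,tp(*a),z)[:2],at(S,sp(*b),z)[:2])
print("bottle",at(T,(137,203),.22))
```

```text
heads T [0.5018 0.3114] len 0.1102 ang 152.9
heads S [0.5069 0.3125] len 0.1155 ang 152.35
holes T [0.5457 0.019 ] len 0.1118 ang -167.06
holes S [0.5431 0.0205] len 0.111 ang -167.55
case T [ 0.4536 -0.2404] len 0.1891 ang 176.28
case S [ 0.4459 -0.3344] len 0.1907 ang 177.17
case2 T [ 0.4476 -0.3369] len 0.1898 ang 177.15
case2 S [ 0.4516 -0.2388] len 0.1897 ang 176.57
can [0.51394391 0.15979979] [0.51536951 0.16141547]
shaft [ 0.50329172 -0.15842251] [ 0.5051346  -0.15832488]
pinion [0.38565611 0.11950823] [0.38356096 0.11903058]
bottle [0.72813968 0.21094979 0.22      ]
```

```bash
cat >> h.py <<'E'
def plan(p,ang,obs=None):
    """target TCP p, jaw axis angle (deg, mod 180), tool y down. prints turn then shift"""
    o=obs or robot.get_obs(); R=Ro.from_quat(o["tool_rot"]).as_matrix()
    best=[]
    for a in (ang,ang+180):
        z=np.array([np.cos(np.radians(a)),np.sin(np.radians(a)),0]); y=np.array([0,0,-1.]); x=np.cross(y,z)
        G=np.c_[x,y,z]; rv=np.degrees(Ro.from_matrix(R.T@G).as_rotvec()); best.append((np.linalg.norm(rv),rv,G))
    best.sort(key=lambda b:b[0])
    print("pos",o["position"].round(4),"jaw ang",np.degrees(np.arctan2(R[1,2],R[0,2])).round(2),"q",o["q"].round(2),"F",o["ft_force"].round(1),"w",round(float(o["grip_width"]),4),"t",round(float(o["time"]),2))
    for n,rv,G in best:
        d=np.array(p)-o["position"]
        print("turn",rv.round(2),"shift before turn",(R.T@d).round(4),"after",(G.T@d).round(4))
E
python3 -c "
from h import *
plan([.50,.312,.30],152.6-90)
plan([.504-.06,.312,.30],152.6-90)"
```

```text
pos [ 0.2757 -0.5609  0.2305] jaw ang -63.83 q [-1.29  0.53  1.43  0.    1.18 -0.18] F [ 0.2 -0.2 -0.2] w 0.0871 t 1.85
turn [ 0.   53.57 -0.  ] shift before turn [-0.5863 -0.0694 -0.6844] after [ 0.2026 -0.0695 -0.8782]
turn [  -0.   -126.43   -0.  ] shift before turn [-0.5863 -0.0694 -0.6844] after [-0.2026 -0.0695  0.8782]
pos [ 0.2757 -0.5609  0.2305] jaw ang -63.83 q [-1.29  0.53  1.43  0.    1.18 -0.18] F [ 0.2 -0.2 -0.2] w 0.0871 t 1.85
turn [ 0.   53.57 -0.  ] shift before turn [-0.5361 -0.0694 -0.7091] after [ 0.2523 -0.0695 -0.8524]
turn [  -0.   -126.43   -0.  ] shift before turn [-0.5361 -0.0694 -0.7091] after [-0.2523 -0.0695  0.8524]
```

```bash
python3 -m crank '[[[0,-10.5,0,0,-0.01,0,100],[0,-10.5,0,0,-0.01,0,100],[0,-10.5,0,0,-0.01,0,100],[0,-10.5,0,0,-0.01,0,100],[0,-10.5,0,0,-0.01,0,100]]]'
python3 -m crank '[[[0,-10.5,0,0,-0.01,0,100],[0,-10.5,0,0,-0.01,0,100],[0,-10.5,0,0,0,0,100],[0,-10.5,0,0,0,0,100],[0,-10.5,0,0,0,0,100]]]'
python3 -c "
from h import *
plan([.504-.06,.312,.30],152.6-90)"
```

```text
time: 2.48
position: [0.2757, -0.5608, 0.2809]
tool_rot: [-0.45, 0.546, -0.546, 0.45]
ft_force: [-0.2, 0.6, 0.1]
grip_width: 0.0868
time: 3.1
position: [0.2757, -0.5608, 0.3006]
tool_rot: [-0.645, 0.29, -0.29, 0.645]
ft_force: [-0.7, 0.1, -0.3]
grip_width: 0.0874
pos [ 0.2757 -0.5608  0.3006] jaw ang 41.52 q [-1.29  0.46  1.35  0.    1.33 -2.02] F [-0.7  0.1 -0.3] w 0.0874 t 3.1
turn [ -0.   -21.08  -0.  ] shift before turn [-5.419e-01  7.000e-04  7.046e-01] after [-2.522e-01  6.000e-04  8.523e-01]
turn [ 0.0000e+00  1.5892e+02 -1.0000e-02] shift before turn [-5.419e-01  7.000e-04  7.046e-01] after [ 2.522e-01  6.000e-04 -8.523e-01]
```

```bash
python3 -m crank '[[[0,-10.5,0,0,0,0,100],[0,-10.6,0,0,0,0,100],[0,0,0,-0.015,0,0.06,100],[0,0,0,-0.015,0,0.06,100],[0,0,0,-0.015,0,0.06,100]]]'
python3 -m crank '[[[0,0,0,-0.015,0,0.06,100],[0,0,0,-0.015,0,0.06,100],[0,0,0,-0.015,0,0.06,100],[0,0,0,-0.015,0,0.06,100],[0,0,0,-0.015,0,0.06,100]]]'
python3 -c "
from h import *
plan([.56,.285,.30],152.6-90)"
```

```text
time: 3.72
position: [0.3198, -0.3789, 0.3005]
tool_rot: [-0.686, 0.17, -0.17, 0.686]
ft_force: [1.8, -0.6, -0.6]
grip_width: 0.0871
time: 4.35
position: [0.3932, -0.0784, 0.301]
tool_rot: [0.687, -0.169, 0.17, -0.686]
ft_force: [1.0, -0.0, -0.3]
grip_width: 0.0872
pos [ 0.3932 -0.0784  0.301 ] jaw ang 62.23 q [-0.48  0.12  1.86  0.    1.16 -1.56] F [ 1.  -0.  -0.3] w 0.0872 t 4.35
turn [-0.01 -0.37  0.1 ] shift before turn [-0.0217  0.001   0.3993] after [-0.0191  0.001   0.3994]
turn [-1.5000e-01  1.7963e+02 -2.0000e-02] shift before turn [-0.0217  0.001   0.3993] after [ 0.0191  0.001  -0.3994]
```

```bash
python3 -m crank '[[[0,-0.4,0,-0.003,0,0.06,100],[0,0,0,-0.003,0,0.06,100],[0,0,0,-0.003,0,0.06,100],[0,0,0,-0.003,0,0.06,100],[0,0,0,-0.003,0,0.06,100]]]'
python3 -m crank '[[[0,0,0,-0.003,0,0.05,100],[0,0,0,-0.003,0,0.05,100],[0,0,0,0,0,0,100],[0,0,0,0,0,0,100],[0,0,0,0,0,0,100]]]'
python3 - <<'E'
from h import *
plan([.56,.285,.30],152.6-90)
o=robot.get_obs();c=robot.camera("wrist")
cv2.imwrite("pics/w1.png",c["img"][:,:,::-1])
for th in ("handle","head0"):
  for d in robot.spot_in(c,th): print(th,d["at"],d["conf"],at(c,d["at"],.092 if th=="handle" else .069,o)[:2])
print(proj(c,[.504,.312,.092],o))
E
```

```text
time: 4.97
position: [0.5183, 0.1951, 0.3008]
tool_rot: [-0.687, 0.167, -0.167, 0.687]
ft_force: [0.3, -0.1, -1.6]
grip_width: 0.087
time: 5.6
position: [0.5577, 0.2834, 0.3006]
tool_rot: [0.687, -0.168, 0.167, -0.687]
ft_force: [-0.3, -0.5, 0.1]
grip_width: 0.0876
pos [0.5577 0.2834 0.3006] jaw ang 62.6 q [ 0.29  0.46  1.35 -0.    1.34 -0.8 ] F [-0.3 -0.5  0.1] w 0.0876 t 5.6
turn [ 0.04  0.   -0.02] shift before turn [0.0013 0.0006 0.0025] after [0.0013 0.0006 0.0025]
turn [-3.0e-02 -1.8e+02 -7.0e-02] shift before turn [0.0013 0.0006 0.0025] after [-0.0013  0.0006 -0.0025]
handle [128.2, 282.5] 0.96 [0.49830636 0.31565509]
handle [6.9, 262.2] 0.83 [0.36183878 0.36069529]
handle [229.1, 119.2] 0.71 [0.50764622 0.07552437]
head0 [81.6, 282.6] 0.84 [0.44912711 0.34135686]
head0 [172.3, 281.7] 0.74 [0.54481007 0.29068557]
[134.23889054 281.92785035]
```

View pics/w1.png

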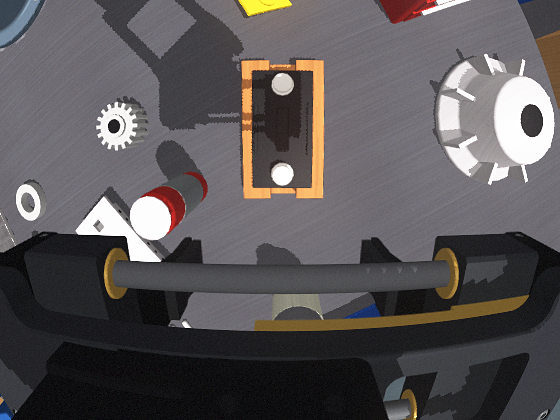

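The wrist camera sees the cover squarely. The heads are at about (83,282) and (173,282), so the cover's axis is vertical in the picture. I'll zoom to refine that.

Run:
```python
from h import *
s=cv2.imread("pics/w1.png")[:,:,::-1]
zoom(s,50,210,220,345,4,"pics/w1z.png")
```

```text
(no output)
```

View pics/w1z.png

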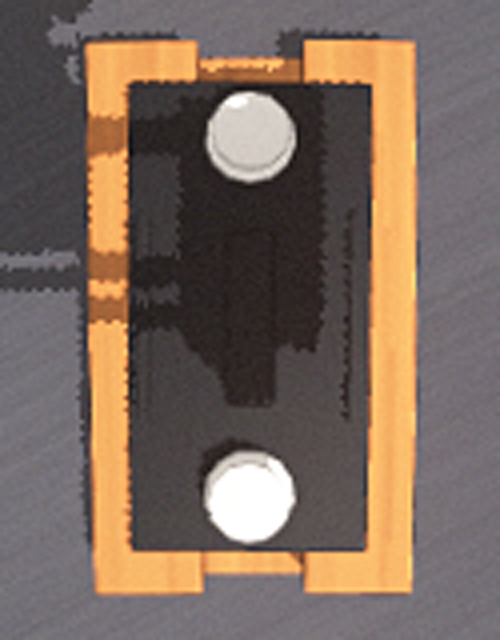

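Run:
```python
from h import *
o=robot.get_obs();c=robot.camera("wrist")
f=lambda x,y:(50+(y+.5)/4-.5,220+(x+.5)/4-.5)
for n,a,b,z in (("heads",(251,130),(250,492),.069),("plateL",(128,83),(131,550),.046),("plateR",(372,84),(368,550),.046),("restL",(85,42),(94,593),.04),("restR",(414,42),(411,593),.04)):
    p,q=at(c,f(*a),z,o),at(c,f(*b),z,o);d=p-q
    print(n,((p+q)/2)[:2].round(4),np.linalg.norm(d).round(4),np.degrees(np.arctan2(d[1],d[0])).round(2))
```

```text
heads [0.498  0.3162] 0.1081 152.49
plateL [0.482  0.2817] 0.1488 152.53
plateR [0.5169 0.349 ] 0.1486 152.63
restL [0.4759 0.2695] 0.1793 152.94
restR [0.5236 0.3619] 0.1795 152.98
```

```bash
python3 -c "
from h import *
plan([.4995,.3155,.062],62.6)"
```

```text
pos [0.5581 0.2837 0.3009] jaw ang 62.6 q [ 0.29  0.46  1.34 -0.    1.34 -0.8 ] F [-0.1 -0.2 -0.2] w 0.0868 t 5.8
turn [-0.01 -0.    0.01] shift before turn [-0.0667  0.2389  0.0012] after [-0.0667  0.2389  0.0012]
turn [-2.0e-02  1.8e+02 -1.0e-02] shift before turn [-0.0667  0.2389  0.0012] after [ 0.0667  0.2389 -0.0012]
```

```bash
python3 -m crank '[[[0,0,0,-0.034,0,0.001,60],[0,0,0,-0.033,0,0,60],[0,0,0,0,0.05,0,60],[0,0,0,0,0.05,0,60],[0,0,0,0,0.05,0,60]]]' 25
python3 -m crank '[[[0,0,0,0,0.025,0,60],[0,0,0,0,0,0,60],[0,0,0,0,0,0,60],[0,0,0,0,0,0,60],[0,0,0,0,0,0,60]]]'
python3 - <<'E'
from h import *
plan([.4995,.3155,.062],62.6)
c=robot.camera("wrist");cv2.imwrite("pics/w2.png",c["img"][:,:,::-1])
s=robot.camera("scene")["img"]; zoom(s,130,250,320,450,5,"pics/s2.png")
E
```

```text
time: 6.42
position: [0.4994, 0.3161, 0.1499]
tool_rot: [-0.687, 0.167, -0.168, 0.687]
ft_force: [1.0, 0.9, -1.0]
grip_width: 0.0538
time: 7.05
position: [0.4998, 0.3166, 0.1269]
tool_rot: [-0.687, 0.166, -0.168, 0.688]
ft_force: [0.8, 0.9, 0.2]
grip_width: 0.0522
pos [0.4998 0.3166 0.1269] jaw ang 62.67 q [ 0.38  0.62  1.61 -0.    0.91 -0.72] F [0.8 0.9 0.2] w 0.0522 t 7.05
turn [-0.11  0.07  0.1 ] shift before turn [ 0.0001  0.0649 -0.0012] after [ 0.0002  0.0649 -0.0011]
turn [ 1.5000e-01 -1.7993e+02  1.7000e-01] shift before turn [ 0.0001  0.0649 -0.0012] after [-0.0002  0.0649  0.0011]
```

View pics/w2.png

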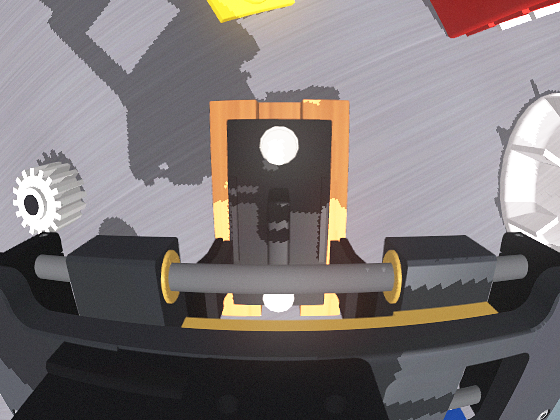

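View pics/s2.png

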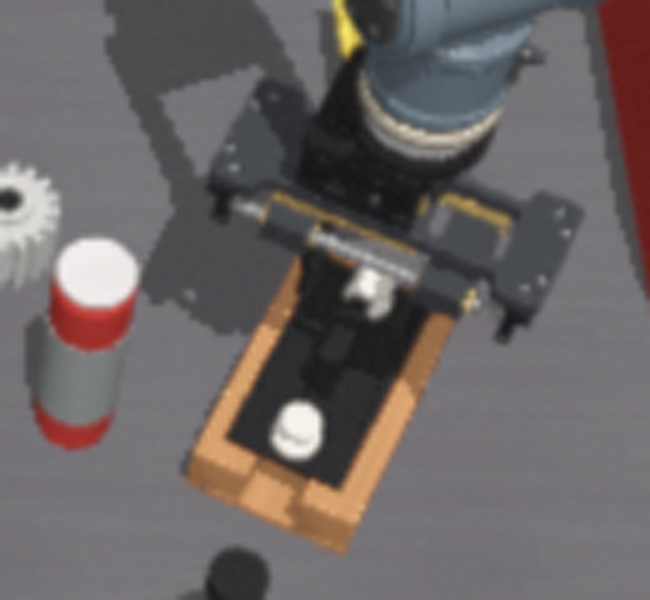

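The fin sits between the open fingers, at about column 279 against the tool's centre at 281, and the can is clear. I'll descend and grip.

```bash
python3 -m crank '[[[0,0,0,0,0.022,-0.001,60],[0,0,0,0,0.022,0,60],[0,0,0,0,0.021,0,60],[0,0,0,0,0,0,60],[0,0,0,0,0,0,0]]]' 25
python3 -m crank '[[[0,0,0,0,0,0,0],[0,0,0,0,0,0,0],[0,0,0,0,0,0,0],[0,0,0,0,0,0,0],[0,0,0,0,0,0,0]]]'
python3 -c "
from h import *
plan([.4995,.3155,.062],62.6)"
```

```text
time: 7.78
position: [0.4992, 0.3157, 0.0613]
tool_rot: [-0.687, 0.167, -0.167, 0.687]
ft_force: [0.7, 0.1, 0.6]
grip_width: 0.0476
time: 8.4
position: [0.4987, 0.3155, 0.0609]
tool_rot: [-0.687, 0.167, -0.167, 0.687]
ft_force: [-0.8, -0.2, 2.2]
grip_width: 0.0136
pos [0.4987 0.3155 0.0609] jaw ang 62.68 q [ 0.37  0.72  1.65 -0.    0.78 -0.72] F [-0.8 -0.2  2.2] w 0.0136 t 8.4
turn [-0.01  0.08  0.01] shift before turn [ 0.0007 -0.0011  0.0004] after [ 0.0007 -0.0011  0.0004]
turn [ 2.0000e-02 -1.7992e+02  2.0000e-02] shift before turn [ 0.0007 -0.0011  0.0004] after [-0.0007 -0.0011 -0.0004]
```

```bash
python3 -m crank '[[[0,0,0,0,-0.02,0,0],[0,0,0,0,-0.04,0,0],[0,0,0,0,-0.05,0,0],[0,0,0,0,-0.05,0,0],[0,0,0,0,-0.04,0,0]]]' 35
python3 - <<'E'
from h import *
o=robot.get_obs();c=robot.camera("wrist");cv2.imwrite("pics/w3.png",c["img"][:,:,::-1])
# jaw target for strainer: axis 12.6 -> jaw 102.6 ; view pose offset +.07 tool x
plan([.5445,.0197,.25],102.6)
E
```

```text
time: 9.02
position: [0.4985, 0.3154, 0.2622]
tool_rot: [-0.687, 0.167, -0.167, 0.687]
ft_force: [-0.2, 0.4, -1.4]
grip_width: 0.0136
pos [0.5012 0.3166 0.2678] jaw ang 62.69 q [ 0.38  0.44  1.48  0.    1.21 -0.72] F [1.8 0.6 1. ] w 0.0137 t 9.07
turn [ -0.31 -39.91   0.55] shift before turn [ 0.1746  0.017  -0.2441] after [-0.0226  0.0178 -0.2992]
turn [ -0.7  140.09  -0.39] shift before turn [ 0.1746  0.017  -0.2441] after [0.0226 0.0178 0.2992]
```

View pics/w3.png

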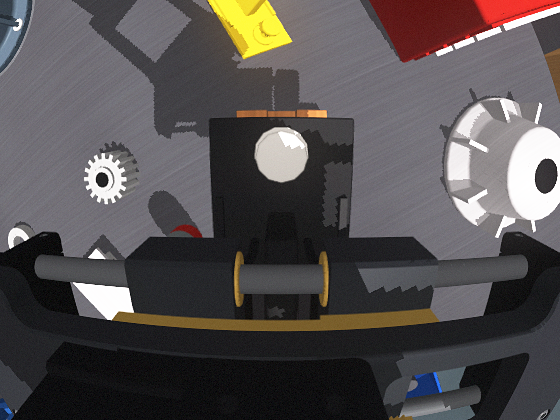

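```bash
python3 -m crank '[[[0,-10,0,0,-0.01,0,0],[0,-10,0,0,-0.01,0,0],[0,-10,0,0,-0.01,0,0],[0,-9.9,0,0,0,0,0],[0,0,0,0,0,0,0]]]'
python3 - <<'E'
from h import *
o=robot.get_obs();c=robot.camera("wrist")
plan([.70,.055,.30],102.6)
g,d=ray(c,(155,281),dict(position=np.zeros(3),tool_rot=[0,0,0,1]))
print(g+d*(-.008-g[1])/d[1])
zoom(c["img"],100,250,190,370,4,"pics/w4.png")
E
```

```text
time: 9.7
position: [0.4981, 0.3152, 0.2897]
tool_rot: [0.703, 0.076, -0.077, -0.703]
ft_force: [0.2, -0.2, -1.7]
grip_width: 0.0139
pos [0.4981 0.3152 0.2896] jaw ang 102.4 q [ 0.37  0.42  1.45  0.    1.27 -1.41] F [ 0.2 -0.2 -2.7] w 0.0136 t 9.75
turn [ 0.01 -0.2  -0.1 ] shift before turn [ 0.1413 -0.0106 -0.2975] after [ 0.1403 -0.0104 -0.298 ]
turn [1.600e-01 1.798e+02 2.000e-02] shift before turn [ 0.1413 -0.0106 -0.2975] after [-0.1403 -0.0104  0.298 ]
[-5.67698306e-02 -8.00000000e-03  7.80514371e-05]
```

View pics/w4.png

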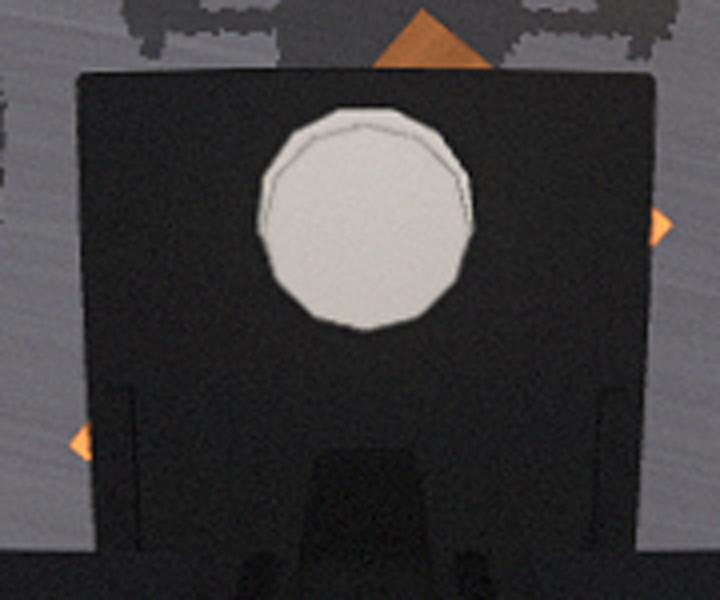

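```bash
python3 -m crank '[[[0,-0.2,0,0.028,-0.002,-0.0595,0],[0,0,0,0.028,-0.002,-0.0595,0],[0,0,0,0.028,-0.002,-0.0595,0],[0,0,0,0.028,-0.002,-0.0595,0],[0,0,0,0.028,-0.002,-0.0595,0]]]'
python3 -m crank '[[[0,0,0,0,0,0,0],[0,0,0,0,0,0,0],[0,0,0,0,0,0,0],[0,0,0,0,0,0,0],[0,0,0,0,0,0,0]]]'
python3 - <<'E'
from h import *
o=robot.get_obs();c=robot.camera("wrist")
plan([.70,.055,.30],102.6)
o0=dict(position=np.zeros(3),tool_rot=[0,0,0,1])
def ty(r,c_,y):
    g,d=ray(c,(r,c_),o0); return (g+d*(y-g[1])/d[1]).round(4)
print("head",ty(156.6,281.4,-.008))
print("plate",ty(117.6,190+78/4,.015),ty(117.6,190+655/4,.015))
cv2.imwrite("pics/w5.png",c["img"][:,:,::-1])
for d in robot.spot_in(c,"hole0"): print(d, at(c,d["at"],.036,o))
E
```

```text
time: 10.38
position: [0.6914, 0.0674, 0.2992]
tool_rot: [-0.703, -0.077, 0.078, 0.703]
ft_force: [0.9, 0.8, -2.3]
grip_width: 0.0139
time: 11.0
position: [0.6903, 0.0701, 0.3004]
tool_rot: [0.703, 0.079, -0.079, -0.703]
ft_force: [0.4, 0.6, 0.0]
grip_width: 0.014
pos [0.6904 0.0698 0.3004] jaw ang 102.82 q [-0.06  0.57  1.16 -0.    1.42 -1.85] F [ 0.1  0.  -1.9] w 0.014 t 11.05
turn [0.01 0.22 0.02] shift before turn [ 0.0061  0.0004 -0.0166] after [ 0.0061  0.0004 -0.0166]
turn [ 3.0000e-02 -1.7978e+02 -1.0000e-02] shift before turn [ 0.0061  0.0004 -0.0166] after [-0.0061  0.0004  0.0166]
head [-0.056  -0.008   0.0003]
plate [-0.075   0.015  -0.0372] [-0.075  0.015  0.038]
{'at': [61.5, 268.2], 'conf': 0.75} [0.54352615 0.02014528 0.036     ]
```

View pics/w5.png

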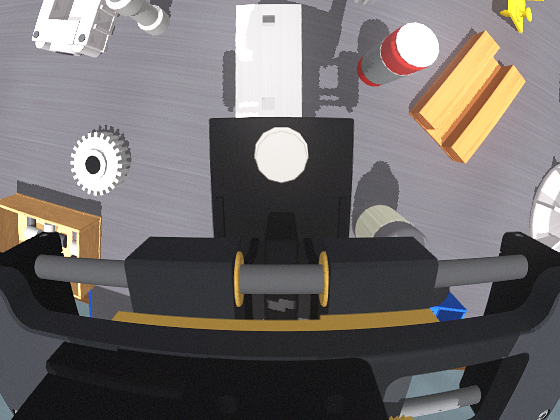

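The cover sits centred in the jaws. The strainer shows just ahead of it, with holes at about (18,268) and (103,268), and its axis is almost vertical in the picture.

Run:
```python
from h import *
s=cv2.imread("pics/w5.png")[:,:,::-1]
zoom(s,0,125,225,315,5,"pics/w5z.png")
```

```text
(no output)
```

View pics/w5z.png

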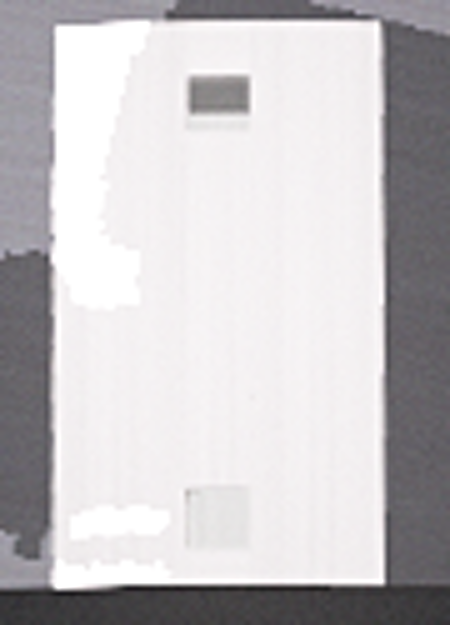

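Run:
```python
from h import *
o=robot.get_obs();c=robot.camera("wrist")
f=lambda x,y:((y+.5)/5-.5,225+(x+.5)/5-.5)
for n,a,b,z in (("holes",(217,517.5),(218.5,101),.036),("L",(50,588),(53,23),.036),("R",(385,584),(382,22),.036)):
    p,q=at(c,f(*a),z,o),at(c,f(*b),z,o);d=p-q
    print(n,((p+q)/2)[:2].round(4),np.linalg.norm(d).round(4),np.degrees(np.arctan2(d[1],d[0])).round(2))
plan([.5445,.0197,.12],102.6)
```

```text
holes [0.5422 0.0193] 0.1123 12.76
L [ 0.5484 -0.0235] 0.1542 12.96
R [0.5298 0.0599] 0.1526 12.96
pos [0.6905 0.0695 0.3003] jaw ang 102.8 q [-0.06  0.57  1.16 -0.    1.42 -1.85] F [-0.1  0.3 -2.3] w 0.014 t 11.15
turn [0.01 0.2  0.01] shift before turn [-0.1535  0.1802 -0.0162] after [-0.1534  0.1803 -0.0167]
turn [ 2.000e-02 -1.798e+02 -1.000e-02] shift before turn [-0.1535  0.1802 -0.0162] after [0.1534 0.1803 0.0167]
```

```bash
python3 -m crank '[[[0,0,0,-0.05,0,-0.0055,0],[0,0,0,-0.05,0,-0.0055,0],[0,0,0,-0.051,0.03,-0.0055,0],[0,0,0,0,0.06,0,0],[0,0,0,0,0.06,0,0]]]'
python3 -m crank '[[[0,0,0,0,0.02,0,0],[0,0,0,0,0,0,0],[0,0,0,0,0,0,0],[0,0,0,0,0,0,0],[0,0,0,0,0,0,0]]]'
python3 - <<'E'
from h import *
plan([.5428,.0195,.130],102.8)
o=robot.get_obs();c=robot.camera("wrist")
cv2.imwrite("pics/w6.png",c["img"][:,:,::-1])
c=robot.camera("scene");zoom(c["img"],150,270,220,380,5,"pics/s6.png")
E
```

```text
time: 11.78
position: [0.5477, 0.0191, 0.1503]
tool_rot: [0.703, 0.08, -0.077, -0.702]
ft_force: [1.5, -0.3, -2.7]
grip_width: 0.0138
time: 12.4
position: [0.5478, 0.0195, 0.1312]
tool_rot: [0.703, 0.08, -0.078, -0.702]
ft_force: [1.0, -0.6, -1.9]
grip_width: 0.0141
pos [0.5478 0.0195 0.1312] jaw ang 102.78 q [-0.17  0.56  1.72  0.    0.86 -1.96] F [ 1.  -0.6 -1.9] w 0.0141 t 12.4
turn [ 0.05 -0.02  0.13] shift before turn [-0.0049  0.0012  0.0011] after [-0.0049  0.0012  0.0011]
turn [-2.1000e-01  1.7998e+02  8.0000e-02] shift before turn [-0.0049  0.0012  0.0011] after [ 0.0049  0.0012 -0.0011]
```

View pics/w6.png

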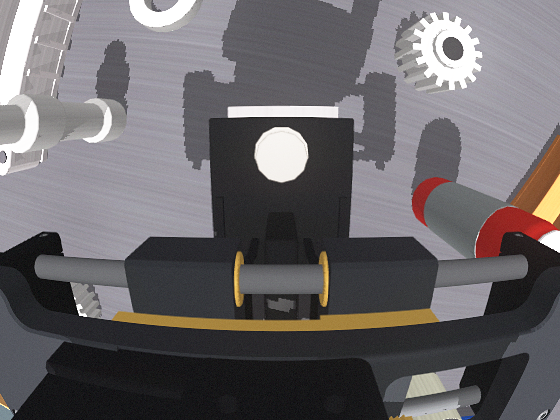

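View pics/s6.png

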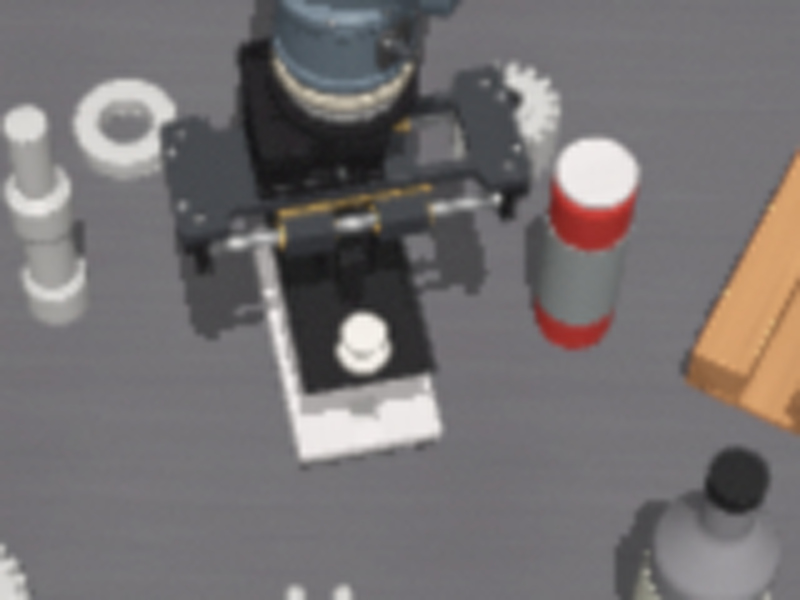

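Run:
```python
from h import *
o=robot.get_obs();c=robot.camera("wrist")
zoom(c["img"],95,130,215,355,5,"pics/w6z.png")
R=Ro.from_quat(o["tool_rot"]).as_matrix()
for rc in ((106,228.5),(106,338.5)):
    print((R.T@(at(c,rc,.036,o)-o["position"])).round(4))
```

```text
[-0.0859  0.0947 -0.0398]
[-0.0861  0.0947  0.0439]
```

View pics/w6z.png

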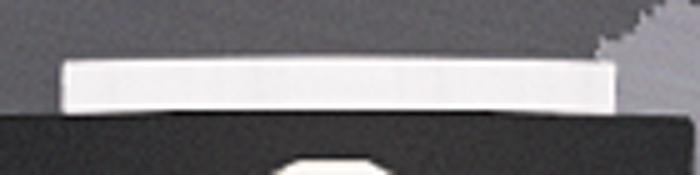

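```bash
python3 -m crank '[[[0,0,0,-0.0053,0,0.001,0],[0,0,0,0,0.02,0,0],[0,0,0,0,0.02,0,0],[0,0,0,0,0,0,0],[0,0,0,0,0,0,0]]]' 35
python3 - <<'E'
from h import *
plan([.5428,.0195,.057],102.8)
o=robot.get_obs();c=robot.camera("wrist")
zoom(c["img"],95,130,215,355,5,"pics/w7z.png")
c=robot.camera("scene");zoom(c["img"],170,250,250,350,7,"pics/s7.png")
c=robot.camera("top");zoom(c["img"],170,250,220,320,7,"pics/t7.png")
E
```

```text
time: 13.18
position: [0.5418, 0.0193, 0.0905]
tool_rot: [0.703, 0.079, -0.078, -0.703]
ft_force: [-0.5, -0.3, -1.5]
grip_width: 0.0137
pos [0.5418 0.0193 0.0905] jaw ang 102.77 q [-0.17  0.63  1.76  0.    0.76 -1.96] F [-0.5 -0.3 -1.5] w 0.0137 t 13.18
turn [ 0.01 -0.03  0.02] shift before turn [ 0.001   0.0335 -0.0001] after [ 0.001   0.0335 -0.0001]
turn [-4.0000e-02  1.7997e+02  2.0000e-02] shift before turn [ 0.001   0.0335 -0.0001] after [-0.001   0.0335  0.0001]
```

View pics/w7z.png

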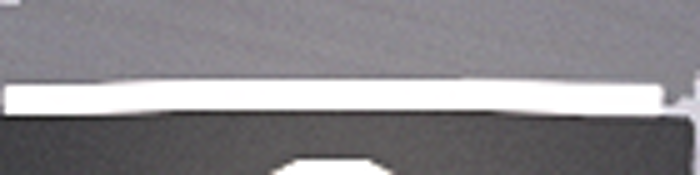

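View pics/s7.png

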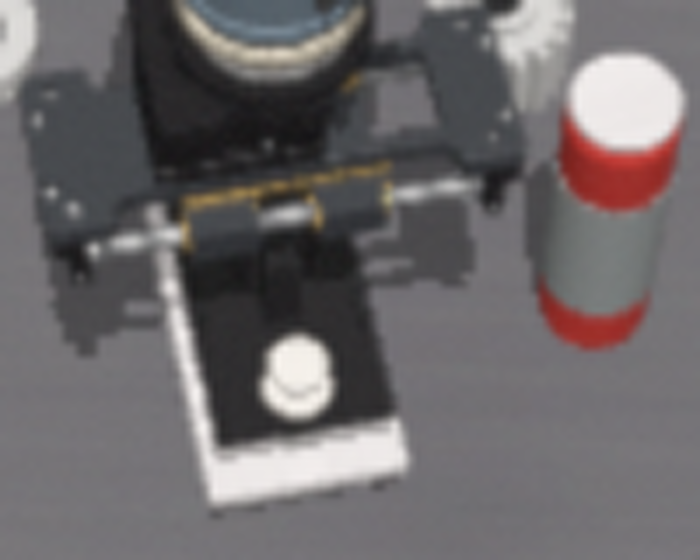

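Run:
```python
from h import *
o=robot.get_obs();c=robot.camera("wrist")
R=Ro.from_quat(o["tool_rot"]).as_matrix()
for rc in ((111.5,215.6),(110.5,281.5),(111.5,347)):
    print((R.T@(at(c,rc,.036,o)-o["position"])).round(4))
```

```text
[-0.08    0.0548 -0.0418]
[-0.0798  0.0548  0.0004]
[-0.0801  0.0547  0.0424]
```

Strainer and cover are now concentric in the tool frame, both at (0, 0.0003). I'll lower slowly.

```bash
python3 -m crank '[[[0,0,0,0,0.007,0,0],[0,0,0,0,0.007,0,0],[0,0,0,0,0.005,0,0],[0,0,0,0,0,0,0],[0,0,0,0,0,0,0]]]'
python3 -m crank '[[[0,0,0,0,0.005,0,0],[0,0,0,0,0.005,0,0],[0,0,0,0,0.003,0,0],[0,0,0,0,0,0,0],[0,0,0,0,0,0,0]]]'
python3 - <<'E'
from h import *
plan([.5428,.0195,.057],102.8)
c=robot.camera("wrist")
cv2.imwrite("pics/w8.png",c["img"][:,:,::-1])
c=robot.camera("scene");zoom(c["img"],170,250,250,350,7,"pics/s8.png")
E
```

```text
time: 14.0
position: [0.5417, 0.0194, 0.071]
tool_rot: [0.703, 0.079, -0.079, -0.703]
ft_force: [-0.3, 0.4, -2.3]
grip_width: 0.0137
time: 14.62
position: [0.5417, 0.0194, 0.0581]
tool_rot: [0.703, 0.079, -0.079, -0.703]
ft_force: [0.0, 0.5, -1.6]
grip_width: 0.0137
pos [0.5417 0.0194 0.0581] jaw ang 102.77 q [-0.17  0.68  1.77  0.    0.69 -1.96] F [ 0.   0.5 -1.6] w 0.0137 t 14.62
turn [ 0.   -0.03  0.01] shift before turn [ 0.0011  0.0011 -0.0001] after [ 0.0011  0.0011 -0.0001]
turn [-1.0000e-02  1.7997e+02  0.0000e+00] shift before turn [ 0.0011  0.0011 -0.0001] after [-0.0011  0.0011  0.0001]
```

View pics/w8.png

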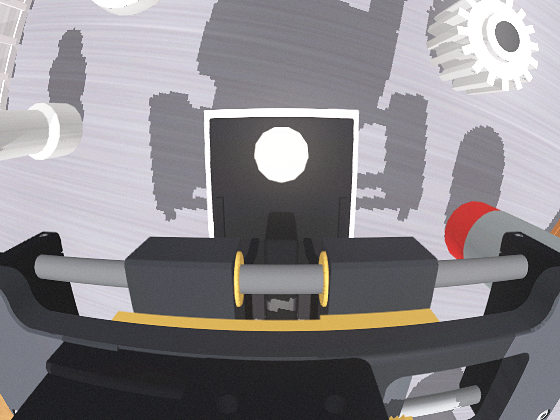

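View pics/s8.png

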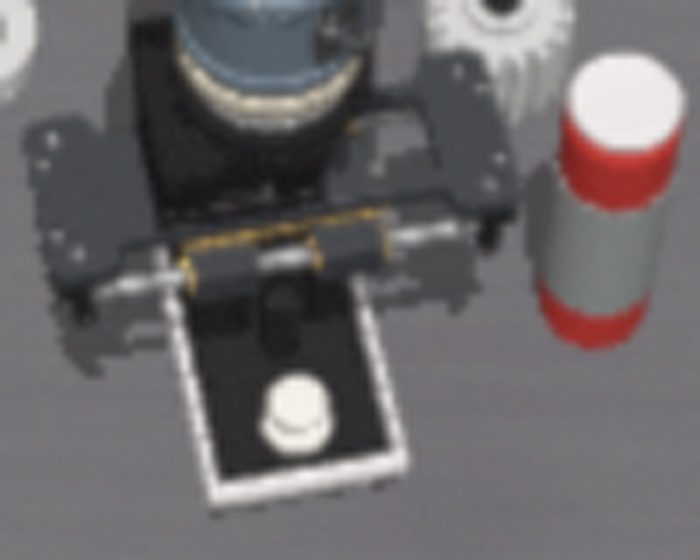

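The shanks went in with no resistance: the cover is at about 0.037 and centred with an even white border. I'll ease down the last millimetre to contact, then release.

```bash
python3 -m crank '[[[0,0,0,0,0.001,0,0],[0,0,0,0,0.0005,0,0],[0,0,0,0,0,0,0],[0,0,0,0,0,0,0],[0,0,0,0,0,0,0]]]'
python3 -m crank '[[[0,0,0,0,0,0,50],[0,0,0,0,0,0,50],[0,0,0,0,0,0,50],[0,0,0,0,0,0,50],[0,0,0,0,0,0,50]]]'
python3 -m crank '[[[0,0,0,0,-0.02,0,50],[0,0,0,0,-0.04,0,50],[0,0,0,0,-0.06,0,50],[0,0,0,0.02,-0.06,0,0],[0,0,0,0.05,0,0,0]]]'
python3 -m crank '[[[0,0,0,0,0,0,0],[0,0,0,0,0,0,0],[0,0,0,0,0,0,0],[0,0,0,0,0,0,0],[0,0,0,0,0,0,0]]]'
python3 - <<'E'
from h import *
plan([.5428,.0195,.057],102.8)
o=robot.get_obs();c=robot.camera("wrist")
cv2.imwrite("pics/w9.png",c["img"][:,:,::-1])
for th,z in (("handle",.088),("head0",.065)):
  for d in robot.spot_in(c,th): print(th,d["at"],d["conf"],at(c,d["at"],z,o)[:2])
E
```

```text
time: 15.35
position: [0.5417, 0.0194, 0.0568]
tool_rot: [0.703, 0.079, -0.079, -0.703]
ft_force: [-0.2, -0.4, 2.4]
grip_width: 0.0139
time: 15.98
position: [0.5416, 0.0194, 0.0565]
tool_rot: [-0.703, -0.079, 0.079, 0.703]
ft_force: [-0.7, 0.3, 0.0]
grip_width: 0.0427
time: 16.6
position: [0.6122, 0.0345, 0.2425]
tool_rot: [0.704, 0.082, -0.075, -0.702]
ft_force: [0.3, -0.4, 0.3]
grip_width: 0.031
time: 17.23
position: [0.6093, 0.0347, 0.2357]
tool_rot: [-0.703, -0.078, 0.079, 0.703]
ft_force: [-0.9, -0.6, 1.4]
grip_width: 0.0006
pos [0.6093 0.0347 0.2357] jaw ang 102.76 q [-0.13  0.5   1.47 -0.    1.18 -1.92] F [-0.9 -0.6  1.4] w 0.0006 t 17.23
turn [-0.01 -0.04 -0.03] shift before turn [-0.0681  0.1788 -0.0002] after [-6.820e-02  1.787e-01 -1.000e-04]
turn [ 5.0000e-02  1.7996e+02 -1.0000e-02] shift before turn [-0.0681  0.1788 -0.0002] after [6.820e-02 1.787e-01 1.000e-04]
handle [41.0, 552.6] 0.89 [0.33887287 0.31172347]
handle [127.9, 282.3] 0.82 [0.54234248 0.02095488]
head0 [181.6, 277.0] 0.82 [0.59641023 0.02788208]
head0 [72.4, 281.0] 0.82 [0.48816271 0.0074434 ]
head0 [167.9, 501.0] 0.38 [0.51639105 0.28161138]
```

View pics/w9.png

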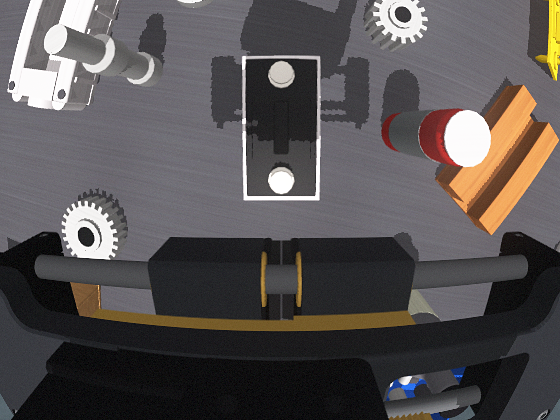

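The cover is seated and centred, with both pins proud at (73,281) and (181,281) in the wrist view. The gripper is shut. I'll press the far pin first.

```bash
python3 -m crank '[[[0,0,0,-0.0134,0.03,0,0],[0,0,0,0,0.05,0,0],[0,0,0,0,0.05,0,0],[0,0,0,0,0.02,0,0],[0,0,0,0,0,0,0]]]'
python3 - <<'E'
from h import *
plan([.5963,.0318,.073],102.8)
c=robot.camera("scene");zoom(c["img"],150,250,230,360,6,"pics/s10.png")
E
```

```text
time: 18.0
position: [0.5953, 0.0319, 0.0841]
tool_rot: [-0.702, -0.077, 0.08, 0.703]
ft_force: [0.6, -0.1, 0.2]
grip_width: 0.0004
pos [0.5953 0.0319 0.0841] jaw ang 102.77 q [-0.13  0.69  1.62 -0.    0.84 -1.93] F [ 0.6 -0.1  0.2] w 0.0004 t 18.0
turn [-0.08 -0.03 -0.22] shift before turn [ 0.001   0.0111 -0.0004] after [ 0.0009  0.0111 -0.0004]
turn [ 3.5000e-01  1.7997e+02 -1.3000e-01] shift before turn [ 0.001   0.0111 -0.0004] after [-0.0009  0.0111  0.0004]
```

View pics/s10.png

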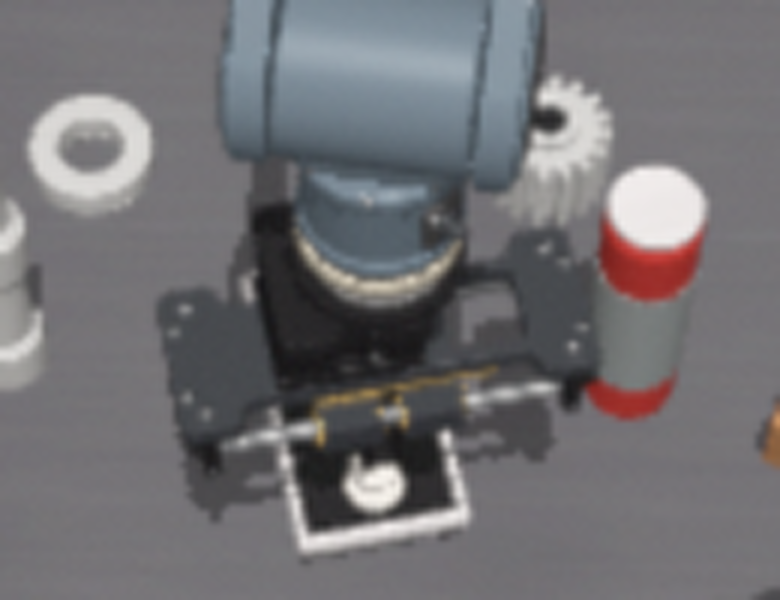

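```bash
python3 -m crank '[[[0,0,0,0,0.008,0,0],[0,0,0,0,0.004,0,0],[0,0,0,0,0.003,0,0],[0,0,0,0,0.003,0,0],[0,0,0,0,0,0,0]]]' 40
python3 -m crank '[[[0,0,0,0,0.003,0,0],[0,0,0,0,0.003,0,0],[0,0,0,0,0.002,0,0],[0,0,0,0,0,0,0],[0,0,0,0,0,0,0]]]'
python3 -c "
from h import *
plan([.5963,.0318,.059],102.8)"
```

```text
time: 18.68
position: [0.5969, 0.0318, 0.0685]
tool_rot: [0.703, 0.079, -0.078, -0.703]
ft_force: [-0.8, 0.3, 3.8]
grip_width: 0.0005
time: 19.3
position: [0.597, 0.0318, 0.0605]
tool_rot: [0.703, 0.079, -0.078, -0.703]
ft_force: [-0.6, 0.1, 5.7]
grip_width: 0.0005
pos [0.597  0.0318 0.0605] jaw ang 102.77 q [-0.13  0.72  1.63  0.    0.79 -1.93] F [-0.6  0.1  5.7] w 0.0005 t 19.3
turn [ 0.02 -0.03  0.05] shift before turn [-0.0007  0.0015  0.0001] after [-0.0007  0.0015  0.0001]
turn [-8.0000e-02  1.7997e+02  3.0000e-02] shift before turn [-0.0007  0.0015  0.0001] after [ 0.0007  0.0015 -0.0001]
```

Force is 5.7 N, which matches the pin's stated resistance. I'll continue to the firm stop.

```bash
python3 -m crank '[[[0,0,0,0,0.001,0,0],[0,0,0,0,0.001,0,0],[0,0,0,0,0.001,0,0],[0,0,0,0,0,0,0],[0,0,0,0,0,0,0]]]'
python3 -m crank '[[[0,0,0,0,0.001,0,0],[0,0,0,0,0,0,0],[0,0,0,0,0,0,0],[0,0,0,0,0,0,0],[0,0,0,0,0,0,0]]]'
```

```text
time: 19.92
position: [0.597, 0.0318, 0.0593]
tool_rot: [0.703, 0.079, -0.078, -0.703]
ft_force: [-4.2, -0.3, 16.6]
grip_width: 0.0007
time: 20.55
position: [0.597, 0.0318, 0.0592]
tool_rot: [0.703, 0.079, -0.078, -0.702]
ft_force: [-5.4, -0.3, 21.7]
grip_width: 0.0006
```

The stop is firm: 21.7 N at TCP z 0.0592, where 0.059 was expected, so this pin is home. Now the near one.

```bash
python3 -m crank '[[[0,0,0,0,-0.024,0,0],[0,0,0,0,-0.05,0,0],[0,0,0,-0.05,0,0,0],[0,0,0,-0.05,0,0,0],[0,0,0,-0.012,0,0,0]]]'
python3 -m crank '[[[0,0,0,0,0.02,0,0],[0,0,0,0,0.015,0,0],[0,0,0,0,0,0,0],[0,0,0,0,0,0,0],[0,0,0,0,0,0,0]]]'
python3 - <<'E'
from h import *
plan([.4871,.007,.073],102.8)
c=robot.camera("wrist");cv2.imwrite("pics/w11.png",c["img"][:,:,::-1])
E
```

```text
time: 21.18
position: [0.4833, 0.0074, 0.1295]
tool_rot: [-0.702, -0.077, 0.08, 0.703]
ft_force: [1.0, 0.6, -0.9]
grip_width: 0.0006
time: 21.8
position: [0.4881, 0.007, 0.0953]
tool_rot: [0.703, 0.079, -0.078, -0.703]
ft_force: [-0.3, -0.4, -0.6]
grip_width: 0.0003
pos [0.4881 0.007  0.0953] jaw ang 102.78 q [-0.22  0.57  1.89  0.    0.68 -2.01] F [-0.3 -0.4 -0.6] w 0.0003 t 21.8
turn [ 0.03 -0.02  0.08] shift before turn [-0.001   0.0223  0.0002] after [-0.001   0.0223  0.0002]
turn [-1.2000e-01  1.7998e+02  5.0000e-02] shift before turn [-0.001   0.0223  0.0002] after [ 0.001   0.0223 -0.0002]
```

View pics/w11.png

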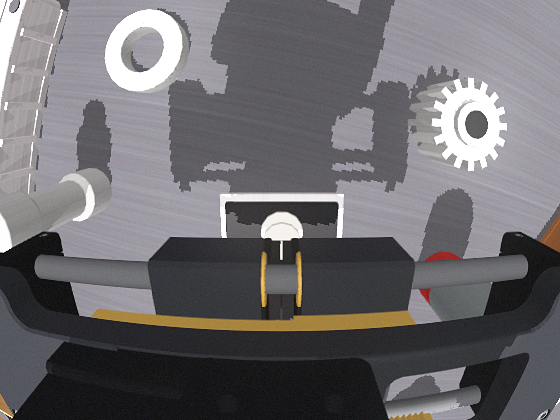

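The fingertips are over the near head, with the white disc at (225,281) right at the shut jaws. Pressing.

```bash
python3 -m crank '[[[0,0,0,-0.001,0.012,0,0],[0,0,0,0,0.008,0,0],[0,0,0,0,0.004,0,0],[0,0,0,0,0.003,0,0],[0,0,0,0,0,0,0]]]'
python3 -m crank '[[[0,0,0,0,0.003,0,0],[0,0,0,0,0.003,0,0],[0,0,0,0,0.002,0,0],[0,0,0,0,0,0,0],[0,0,0,0,0,0,0]]]'
python3 -m crank '[[[0,0,0,0,0.0015,0,0],[0,0,0,0,0.0015,0,0],[0,0,0,0,0.001,0,0],[0,0,0,0,0,0,0],[0,0,0,0,0,0,0]]]'
```

```text
time: 22.48
position: [0.4861, 0.0069, 0.0675]
tool_rot: [-0.703, -0.078, 0.079, 0.703]
ft_force: [0.3, -0.5, 0.3]
grip_width: 0.0005
time: 23.1
position: [0.4862, 0.0069, 0.0598]
tool_rot: [-0.703, -0.078, 0.079, 0.703]
ft_force: [-1.7, -0.9, 3.6]
grip_width: 0.0006
time: 23.72
position: [0.4862, 0.0069, 0.059]
tool_rot: [0.703, 0.079, -0.078, -0.702]
ft_force: [-6.4, 1.0, 33.7]
grip_width: 0.0004
```

```bash
python3 -m crank '[[[0,0,0,0,-0.02,0,0],[0,0,0,0,-0.05,0,0],[0,0,0,0.06,-0.05,0,50],[0,0,0,0.06,-0.05,0,50],[0,0,0,0,0,0,50]]]' 40
python3 -m crank '[[[0,0,0,0,0,0,50],[0,0,0,0,0,0,50],[0,0,0,0,0,0,50],[0,0,0,0,0,0,50],[0,0,0,0,0,0,50]]]'
python3 - <<'E'
from h import *
plan([.5417,.0194,.059],102.8)
o=robot.get_obs();c=robot.camera("wrist");zoom(c["img"],40,230,180,380,4,"pics/w12.png")
print(proj(c,[.5417,.0194,.088],o))
E
```

```text
time: 24.35
position: [0.5867, 0.028, 0.2098]
tool_rot: [0.704, 0.084, -0.074, -0.702]
ft_force: [-0.6, -0.3, 0.3]
grip_width: 0.023
time: 24.98
position: [0.5798, 0.028, 0.2057]
tool_rot: [-0.703, -0.078, 0.079, 0.703]
ft_force: [0.0, 0.1, -0.2]
grip_width: 0.0432
pos [0.5798 0.028  0.2057] jaw ang 102.76 q [-0.14  0.5   1.57 -0.    1.07 -1.94] F [ 0.   0.1 -0.2] w 0.0432 t 24.98
turn [-0.01 -0.04 -0.03] shift before turn [-0.039   0.1467  0.    ] after [-3.910e-02  1.467e-01  1.000e-04]
turn [ 4.0000e-02  1.7996e+02 -1.0000e-02] shift before turn [-0.039   0.1467  0.    ] after [ 3.910e-02  1.467e-01 -1.000e-04]
[162.82150324 280.81671462]
```

View pics/w12.png

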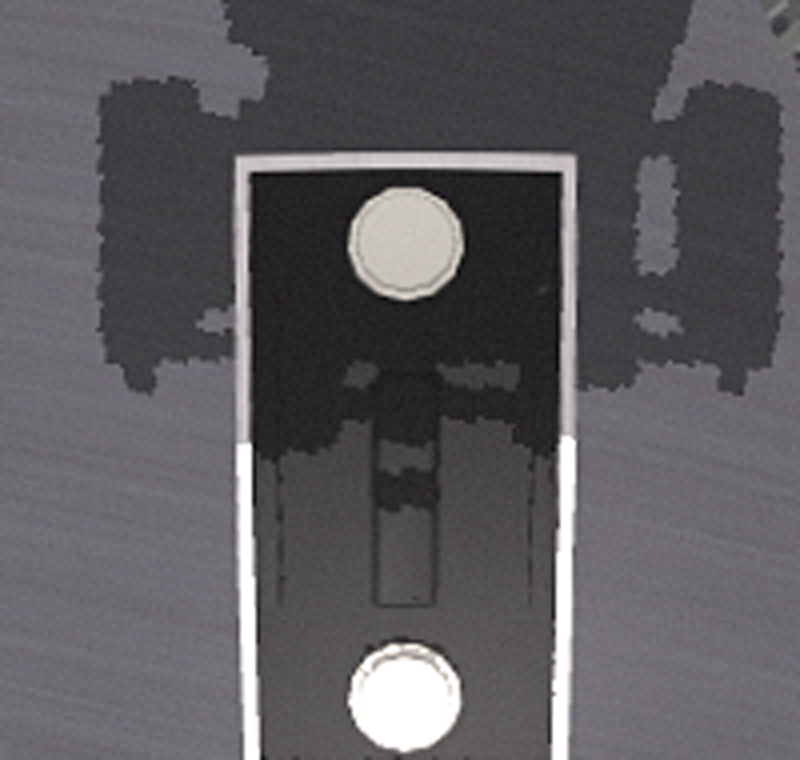

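Both heads lie flat on their collars and the cover is centred. I'll regrip the fin.

```bash
python3 -m crank '[[[0,0,0,-0.039,0.02,0,50],[0,0,0,0,0.05,0,50],[0,0,0,0,0.04,0,50],[0,0,0,0,0.025,0,50],[0,0,0,0,0.01,0,50]]]' 40
python3 -m crank '[[[0,0,0,0,0.002,0,50],[0,0,0,0,0,0,50],[0,0,0,0,0,0,0],[0,0,0,0,0,0,0],[0,0,0,0,0,0,0]]]'
python3 -m crank '[[[0,0,0,0,0,0,0],[0,0,0,0,0,0,0],[0,0,0,0,0,0,0],[0,0,0,0,0,0,0],[0,0,0,0,0,0,0]]]'
python3 -c "
from h import *
plan([.5417,.0194,.057],102.8)"
```

```text
time: 25.65
position: [0.5413, 0.0196, 0.0595]
tool_rot: [-0.702, -0.078, 0.079, 0.703]
ft_force: [-0.3, 0.3, 0.8]
grip_width: 0.0433
time: 26.28
position: [0.5422, 0.0194, 0.0593]
tool_rot: [0.703, 0.079, -0.078, -0.703]
ft_force: [-0.8, -0.2, 0.0]
grip_width: 0.021
time: 26.9
position: [0.5421, 0.0195, 0.0591]
tool_rot: [0.703, 0.079, -0.079, -0.703]
ft_force: [-0.6, -0.5, 5.0]
grip_width: 0.0135
pos [0.5421 0.0195 0.0591] jaw ang 102.77 q [-0.17  0.68  1.77  0.    0.69 -1.96] F [-0.6 -0.5  5. ] w 0.0135 t 26.9
turn [ 0.   -0.03  0.01] shift before turn [-0.0004  0.0021 -0.    ] after [-0.0004  0.0021 -0.    ]
turn [-2.0000e-02  1.7997e+02  0.0000e+00] shift before turn [-0.0004  0.0021 -0.    ] after [0.0004 0.0021 0.    ]
```

```bash
python3 -m crank '[[[0,0,0,0,-0.01,0,0],[0,0,0,0,-0.02,0,0],[0,0,0,0,-0.04,0,0],[0,0,0,0,-0.05,0,0],[0,0,0,0,-0.05,0,0]]]' 45
python3 -m crank '[[[0,0,0,0,-0.05,0,0],[0,0,0,0,-0.03,0,0],[0,8,0,0,0,0,0],[0,8,0,0,0,0,0],[0,0,0,0,0,0,0]]]'
python3 - <<'E'
from h import *
plan([.61,-.296,.30],86.8)
c=robot.camera("scene");zoom(c["img"],100,250,170,370,4,"pics/s13.png")
E
```

```text
time: 27.52
position: [0.5409, 0.0196, 0.2296]
tool_rot: [-0.702, -0.078, 0.08, 0.703]
ft_force: [1.3, -1.1, -4.2]
grip_width: 0.0139
time: 28.15
position: [0.541, 0.0196, 0.3082]
tool_rot: [-0.707, 0.02, -0.018, 0.707]
ft_force: [0.6, 0.3, -4.2]
grip_width: 0.0137
pos [0.541  0.0196 0.3082] jaw ang 86.87 q [-0.17  0.33  1.54 -0.    1.27 -1.69] F [ 0.6  0.3 -4.2] w 0.0137 t 28.15
turn [-0.01  0.07 -0.13] shift before turn [ 0.0861  0.0079 -0.3114] after [ 0.0865  0.0082 -0.3113]
turn [-2.0000e-01 -1.7993e+02  2.0000e-02] shift before turn [ 0.0861  0.0079 -0.3114] after [-0.0865  0.0082  0.3113]
```

View pics/s13.png

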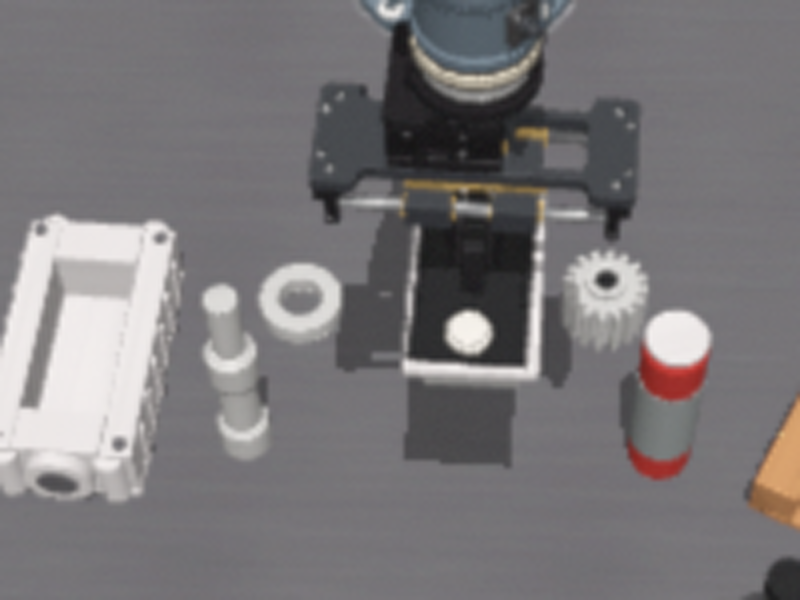

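Both parts came up together, with 4.2 to 5 N on the wrist for 0.5 kg. Next I'll carry them to where the case is in view.

```bash
python3 -m crank '[[[0,0,0,0.03,0,-0.04,0],[0,0,0,0.03,0,-0.05,0],[0,0,0,0.026,0,-0.055,0],[0,0,0,0,0,-0.055,0],[0,0,0,0,0,-0.055,0]]]'
python3 -m crank '[[[0,0,0,0,0,-0.04,0],[0,0,0,0,0,-0.015,0],[0,0,0,0,0,0,0],[0,0,0,0,0,0,0],[0,0,0,0,0,0,0]]]'
python3 - <<'E'
from h import *
plan([.61,-.296,.30],86.8)
c=robot.camera("wrist");cv2.imwrite("pics/w14.png",c["img"][:,:,::-1])
E
```

```text
time: 28.82
position: [0.6132, -0.2415, 0.3076]
tool_rot: [-0.706, 0.02, -0.018, 0.707]
ft_force: [1.4, -0.8, -3.9]
grip_width: 0.0137
time: 29.45
position: [0.6107, -0.293, 0.309]
tool_rot: [-0.707, 0.019, -0.019, 0.707]
ft_force: [0.4, 0.6, -3.1]
grip_width: 0.0137
pos [ 0.6107 -0.293   0.309 ] jaw ang 86.91 q [-0.61  0.53  1.19  0.    1.41 -2.13] F [ 0.4  0.6 -3.1] w 0.0137 t 29.45
turn [-0.04  0.11 -0.01] shift before turn [-0.0006  0.009  -0.0031] after [-0.0006  0.009  -0.003 ]
turn [-1.0000e-02 -1.7989e+02  6.0000e-02] shift before turn [-0.0006  0.009  -0.0031] after [0.0006 0.009  0.003 ]
```

View pics/w14.png

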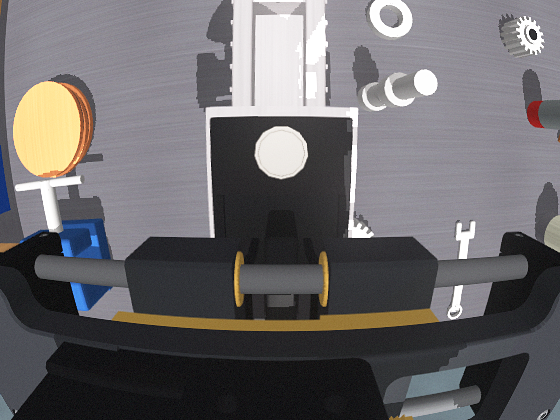

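```bash
python3 -m crank '[[[0,0,0,0.02,-0.03,0,0],[0,0,0,0,-0.04,0,0],[0,0,0,0,-0.03,0,0],[0,0,0,0,0,0,0],[0,0,0,0,0,0,0]]]'
python3 -m crank '[[[0,0,0,0,0,0,0],[0,0,0,0,0,0,0],[0,0,0,0,0,0,0],[0,0,0,0,0,0,0],[0,0,0,0,0,0,0]]]'
python3 - <<'E'
from h import *
plan([.63,-.296,.41],86.8)
c=robot.camera("wrist");cv2.imwrite("pics/w15.png",c["img"][:,:,::-1])
zoom(c["img"],0,120,220,340,5,"pics/w15z.png")
E
```

```text
time: 30.12
position: [0.6299, -0.295, 0.4072]
tool_rot: [-0.706, 0.021, -0.019, 0.707]
ft_force: [-0.2, 0.2, -3.6]
grip_width: 0.0138
time: 30.75
position: [0.6304, -0.2961, 0.4089]
tool_rot: [0.707, -0.02, 0.02, -0.707]
ft_force: [0.4, -0.4, -3.9]
grip_width: 0.0136
pos [ 0.6304 -0.2961  0.4089] jaw ang 86.77 q [-0.6   0.51  0.98  0.    1.66 -2.11] F [ 0.4 -0.4 -3.9] w 0.0136 t 30.75
turn [ 0.   -0.03  0.  ] shift before turn [-0.0004 -0.0011  0.    ] after [-0.0004 -0.0011  0.    ]
turn [-1.0000e-02  1.7997e+02  0.0000e+00] shift before turn [-0.0004 -0.0011  0.    ] after [ 0.0004 -0.0011 -0.    ]
```

View pics/w15z.png

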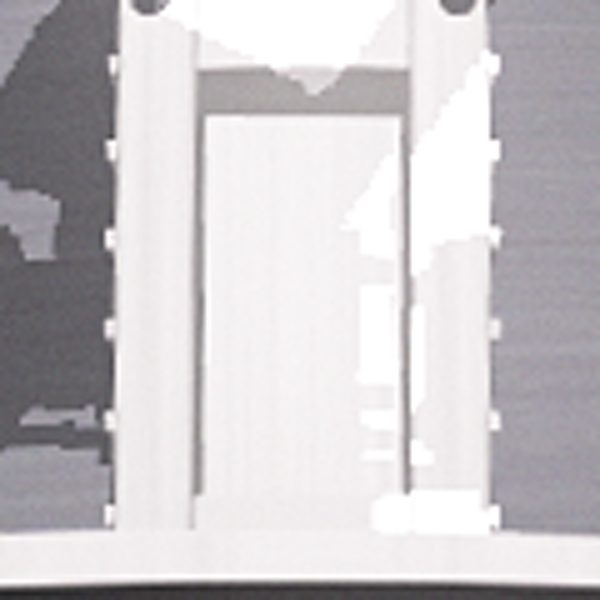

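Run:
```python
from h import *
o=robot.get_obs();c=robot.camera("wrist")
f=lambda x,y:((y+.5)/5-.5,220+(x+.5)/5-.5)
def P(x,y,z): return at(c,f(x,y),z,o)
u=np.array([np.cos(np.radians(-3.2)),np.sin(np.radians(-3.2)),0]); v=np.array([-u[1],u[0],0])
C=np.array([.4497,-.2877,0])
for n,x,y,z in (("farrim L",197,70,.06),("farrim R",411,70,.06),("L 480",195,480,.06),("R480",410,480,.06),("floor far",305,115,.008),("floor near",300,495,.008),("outL",118,30,.06),("outL",117,500,.06),("outR",488,30,.06),("outR",489,500,.06),("screwL",147,-2,.06),("screwR",458,-2,.06)):
    d=P(x,y,z)-C; print(n,(d@u).round(4),(d@v).round(4))
T=robot.camera("top");zoom(T["img"],190,290,330,400,7,"pics/t15.png")
S=robot.camera("scene");zoom(S["img"],140,240,150,230,7,"pics/s15.png")
```

```text
farrim L -0.0709 -0.0322
farrim R -0.0708 0.0341
L 480 0.0634 -0.0322
R480 0.0634 0.0333
floor far -0.072 0.0013
floor near 0.0639 -0.0004
outL -0.086 -0.0571
outL 0.0691 -0.0562
outR -0.0859 0.0584
outR 0.0691 0.0576
screwL -0.0971 -0.0481
screwR -0.097 0.0491
```

View pics/t15.png

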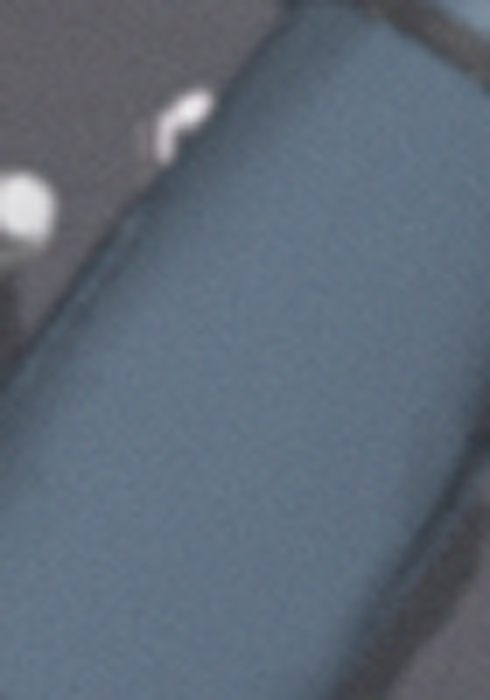

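View pics/s15.png

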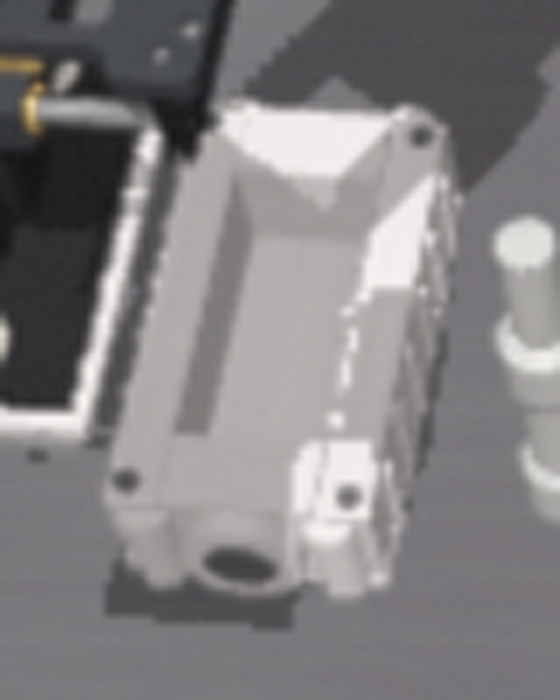

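Run:
```python
from h import *
s=cv2.imread("pics/w15.png")[:,:,::-1]
zoom(s,95,245,190,370,4.4,"pics/w15h.png")
```

```text
(no output)
```

View pics/w15h.png

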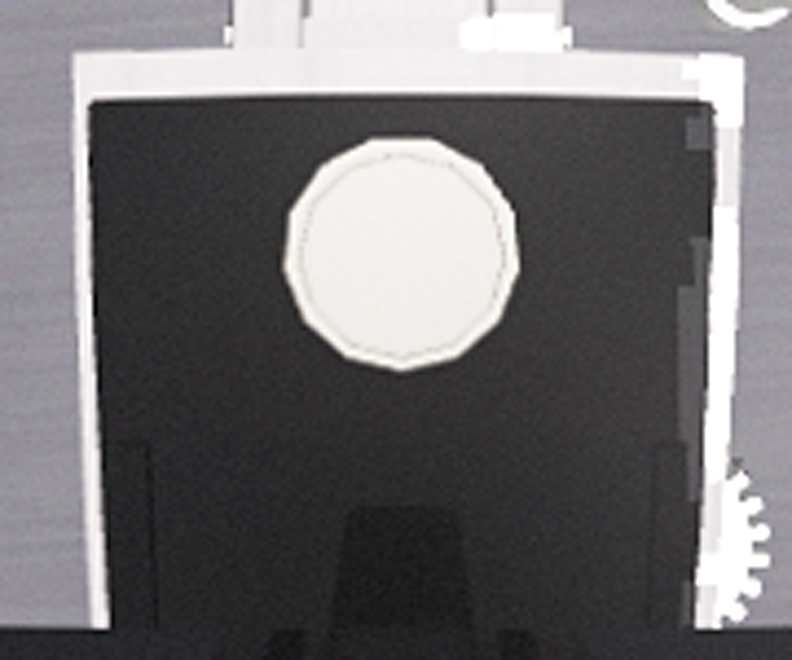

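Run:
```python
from h import *
c=robot.camera("wrist");o0=dict(position=np.zeros(3),tool_rot=[0,0,0,1])
def ty(x,y,t):
    g,d=ray(c,(95+(y+.5)/4.4-.5,190+(x+.5)/4.4-.5),o0); return (g+d*(t-g[1])/d[1]).round(4)
for y in (.023,.025): print("str",y,ty(75,57,y),ty(742,58,y),ty(400,51,y), "lower",ty(95,620,y),ty(706,620,y))
print("cov",ty(91,103,.017),ty(713,103,.017),ty(400,97,.017))
```

```text
str 0.023 [-0.0808  0.023  -0.0407] [-0.0808  0.023   0.0421] [-0.0806  0.023  -0.0004] lower [-0.0076  0.023  -0.0409] [-0.0077  0.023   0.0403]
str 0.025 [-0.0809  0.025  -0.0411] [-0.081   0.025   0.0426] [-0.0807  0.025  -0.0004] lower [-0.0069  0.025  -0.0414] [-0.007   0.025   0.0408]
cov [-0.0748  0.017  -0.0374] [-0.0748  0.017   0.0371] [-0.0747  0.017  -0.0004]
```

```bash
python3 -c "
from h import *
plan([.4494,-.287,.17],86.8)"
python3 -m crank '[[[0,0,0,-0.05,0,-0.0005,0],[0,0,0,-0.05,0,-0.0005,0],[0,0,0,-0.05,0,0,0],[0,0,0,-0.031,0.03,0,0],[0,0,0,0,0.05,0,0]]]'
python3 -m crank '[[[0,0,0,0,0.05,0,0],[0,0,0,0,0.05,0,0],[0,0,0,0,0.04,0,0],[0,0,0,0,0,0,0],[0,0,0,0,0,0,0]]]'
python3 - <<'E'
from h import *
plan([.4494,-.287,.17],86.8)
c=robot.camera("wrist");cv2.imwrite("pics/w16.png",c["img"][:,:,::-1])
c=robot.camera("scene");zoom(c["img"],100,240,130,290,5,"pics/s16.png")
E
```

```text
pos [ 0.6304 -0.296   0.409 ] jaw ang 86.77 q [-0.6   0.51  0.98  0.    1.66 -2.11] F [ 0.7 -0.7 -3.6] w 0.0134 t 31.0
turn [ 0.   -0.03  0.01] shift before turn [-0.1813  0.2389 -0.0012] after [-0.1812  0.239  -0.0011]
turn [-1.0000e-02  1.7997e+02  0.0000e+00] shift before turn [-0.1813  0.2389 -0.0012] after [0.1812 0.239  0.0011]
time: 31.62
position: [0.4488, -0.2877, 0.331]
tool_rot: [0.709, -0.019, 0.022, -0.705]
ft_force: [0.4, -0.1, -5.5]
grip_width: 0.0138
time: 32.25
position: [0.4509, -0.288, 0.1906]
tool_rot: [0.708, -0.019, 0.021, -0.706]
ft_force: [0.2, 0.5, -4.3]
grip_width: 0.0133
pos [ 0.4509 -0.288   0.1906] jaw ang 86.78 q [-0.78  0.46  1.7  -0.    0.98 -2.29] F [ 0.2  0.5 -4.3] w 0.0133 t 32.25
turn [ 0.14 -0.02  0.16] shift before turn [-0.0016  0.0205  0.001 ] after [-0.0015  0.0206  0.0009]
turn [ -0.25 179.98   0.22] shift before turn [-0.0016  0.0205  0.001 ] after [ 0.0015  0.0206 -0.0009]
```

View pics/w16.png

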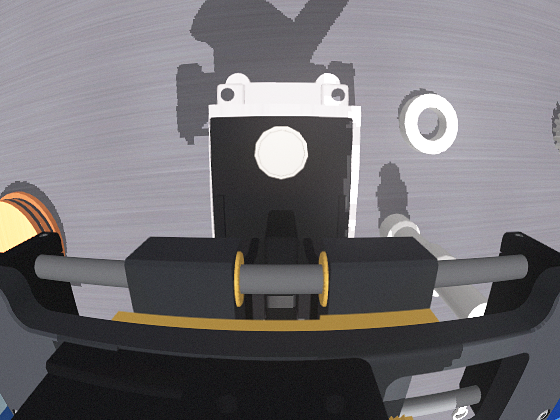

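View pics/s16.png

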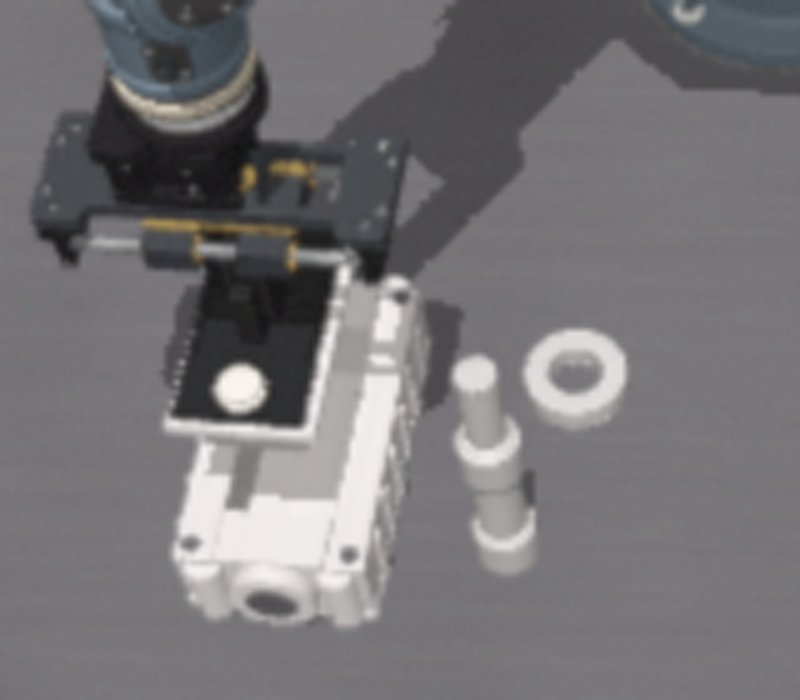

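```bash
python3 -m crank '[[[0,0,0,-0.0015,0.02,0.001,0],[0,0,0,0,0.02,0,0],[0,0,0,0,0.012,0,0],[0,0,0,0,0,0,0],[0,0,0,0,0,0,0]]]'
python3 - <<'E'
from h import *
plan([.4494,-.287,.14],86.8)
c=robot.camera("wrist");zoom(c["img"],60,240,180,380,4,"pics/w17.png")
E
```

```text
time: 32.98
position: [0.4489, -0.2864, 0.1378]
tool_rot: [0.707, -0.019, 0.02, -0.706]
ft_force: [1.2, -0.4, -3.7]
grip_width: 0.0135
pos [ 0.4489 -0.2864  0.1378] jaw ang 86.77 q [-0.78  0.54  1.75  0.    0.85 -2.29] F [ 1.2 -0.4 -3.7] w 0.0135 t 32.98
turn [ 0.08 -0.03  0.1 ] shift before turn [ 0.0006 -0.0022 -0.0006] after [ 0.0006 -0.0022 -0.0006]
turn [-1.5000e-01  1.7997e+02  1.3000e-01] shift before turn [ 0.0006 -0.0022 -0.0006] after [-0.0006 -0.0022  0.0006]
```

View pics/w17.png

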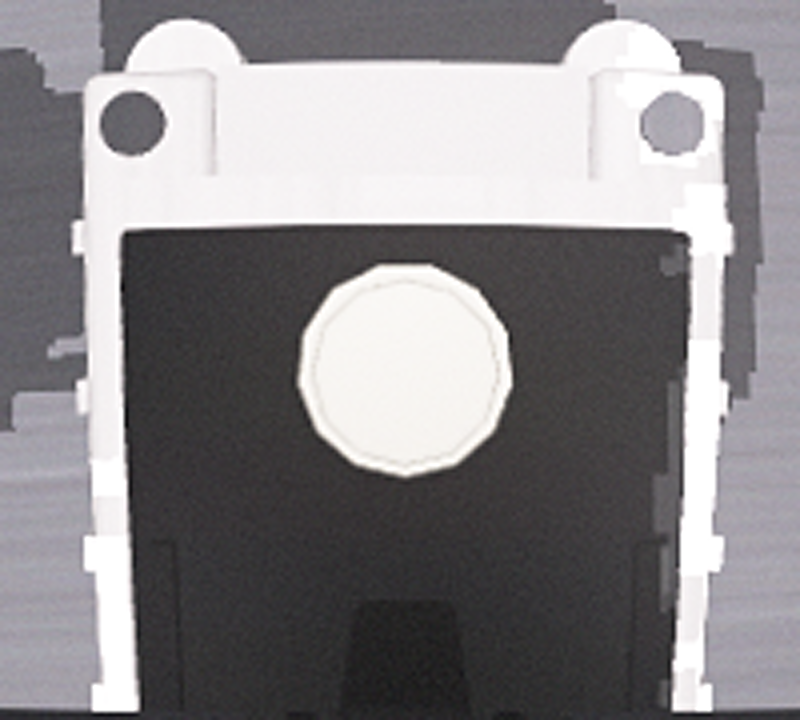

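Run:
```python
from h import *
o=robot.get_obs();c=robot.camera("wrist")
R=Ro.from_quat(o["tool_rot"]).as_matrix()
def g(x,y,z): return (R.T@(at(c,(60+(y+.5)/4-.5,180+(x+.5)/4-.5),z,o)-o["position"])).round(4)
print("screws",g(132,124,.06),g(672,123,.06))
print("outer",g(85,90,.06),g(722,90,.06),g(102,640,.06),g(707,640,.06))
print("end edge(boss front)",g(110,72,.06),g(400,62,.06))
print("ribs",g(78,238,.03)[0],g(78,397,.03)[0],g(90,555,.03)[0])
```

```text
screws [-0.0964  0.0777 -0.0487] [-0.0966  0.0776  0.0472]
outer [-0.1032  0.0777 -0.0574] [-0.1032  0.0776  0.0564] [-0.0011  0.0779 -0.0575] [-0.0012  0.0777  0.057 ]
end edge(boss front) [-0.1062  0.0777 -0.0528] [-0.1064  0.0776 -0.0011]
ribs -0.077 -0.0442 -0.0108
```

Within about 1 mm of centre. I'll lower, watching the force.

```bash
python3 -m crank '[[[0,0,0,-0.0005,0.005,-0.0005,0],[0,0,0,0,0.006,0,0],[0,0,0,0,0.006,0,0],[0,0,0,0,0.005,0,0],[0,0,0,0,0,0,0]]]'
python3 -m crank '[[[0,0,0,0,0.005,0,0],[0,0,0,0,0.004,0,0],[0,0,0,0,0.003,0,0],[0,0,0,0,0,0,0],[0,0,0,0,0,0,0]]]'
python3 -c "
from h import *
plan([.4494,-.287,.09],86.8)"
```

```text
time: 33.7
position: [0.4474, -0.286, 0.1143]
tool_rot: [-0.707, 0.02, -0.02, 0.707]
ft_force: [-0.8, -0.7, -3.5]
grip_width: 0.0134
time: 34.33
position: [0.4478, -0.2863, 0.1029]
tool_rot: [0.707, -0.02, 0.02, -0.707]
ft_force: [-0.2, -0.1, -3.3]
grip_width: 0.0135
pos [ 0.4478 -0.2863  0.1029] jaw ang 86.78 q [-0.78  0.59  1.78  0.    0.77 -2.29] F [-0.2 -0.1 -3.3] w 0.0135 t 34.33
turn [ 0.01 -0.02  0.01] shift before turn [ 0.0017  0.0129 -0.0007] after [ 0.0017  0.0129 -0.0007]
turn [-1.0000e-02  1.7998e+02  1.0000e-02] shift before turn [ 0.0017  0.0129 -0.0007] after [-0.0017  0.0129  0.0007]
```

The skirt is about 18 mm inside the mouth with no resistance. I'll continue to the seat.

```bash
python3 -m crank '[[[0,0,0,0,0.004,0,0],[0,0,0,0,0.004,0,0],[0,0,0,0,0.002,0,0],[0,0,0,0,0.001,0,0],[0,0,0,0,0,0,0]]]'
python3 -m crank '[[[0,0,0,0,0.0015,0,0],[0,0,0,0,0,0,0],[0,0,0,0,0,0,0],[0,0,0,0,0,0,0],[0,0,0,0,0,0,0]]]'
python3 - <<'E'
from h import *
plan([.4494,-.287,.089],86.8)
c=robot.camera("wrist");zoom(c["img"],60,240,180,380,4,"pics/w18.png")
c=robot.camera("scene");zoom(c["img"],120,240,130,290,5,"pics/s18.png")
E
```

```text
time: 34.95
position: [0.4476, -0.2862, 0.0918]
tool_rot: [-0.707, 0.02, -0.02, 0.707]
ft_force: [0.2, -0.0, -4.2]
grip_width: 0.0134
time: 35.58
position: [0.4478, -0.2863, 0.0905]
tool_rot: [0.707, -0.02, 0.02, -0.707]
ft_force: [-0.7, 0.2, -1.1]
grip_width: 0.0139
pos [ 0.4478 -0.2863  0.0905] jaw ang 86.77 q [-0.78  0.62  1.79  0.    0.74 -2.29] F [-0.7  0.2 -1.1] w 0.0139 t 35.58
turn [ 0.01 -0.03  0.02] shift before turn [ 0.0017  0.0015 -0.0006] after [ 0.0017  0.0015 -0.0006]
turn [-3.0000e-02  1.7997e+02  2.0000e-02] shift before turn [ 0.0017  0.0015 -0.0006] after [-0.0017  0.0015  0.0006]
```

View pics/w18.png

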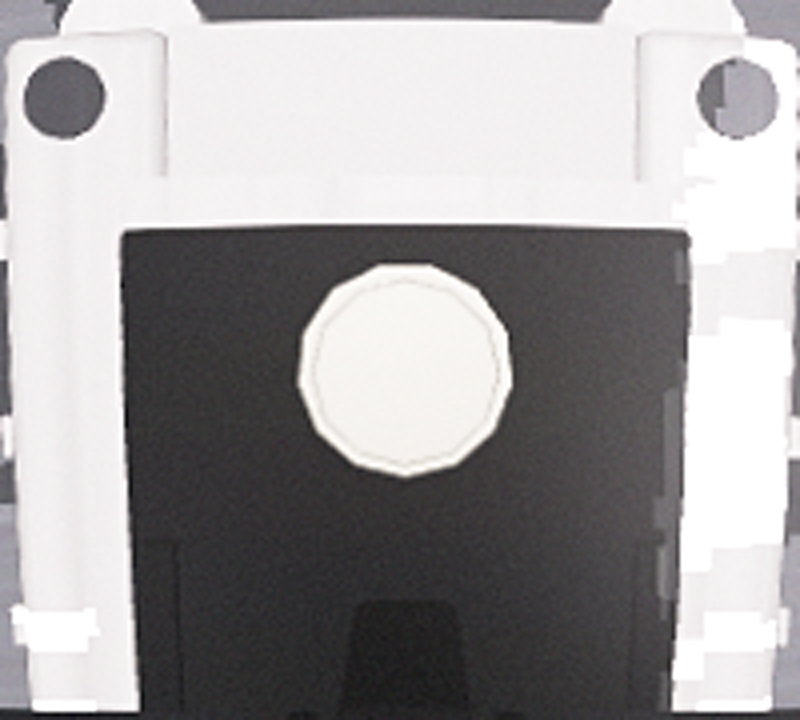

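View pics/s18.png

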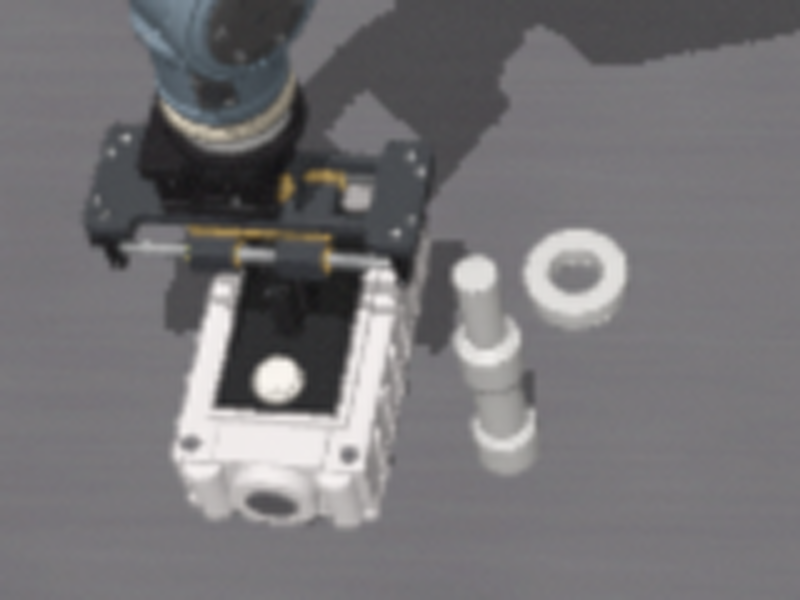

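The strainer's weight has come off the wrist. I'll lower the last ~1.5 mm of play, then release.

```bash
python3 -m crank '[[[0,0,0,0,0.001,0,0],[0,0,0,0,0.0007,0,0],[0,0,0,0,0,0,0],[0,0,0,0,0,0,0],[0,0,0,0,0,0,0]]]'
```

```text
time: 36.3
position: [0.4477, -0.2862, 0.0891]
tool_rot: [0.707, -0.02, 0.02, -0.707]
ft_force: [-1.0, 0.9, 5.7]
grip_width: 0.0138
```

```bash
python3 -m crank '[[[0,0,0,0,0,0,45],[0,0,0,0,0,0,45],[0,0,0,0,0,0,45],[0,0,0,0,0,0,45],[0,0,0,0,0,0,45]]]'
python3 -m crank '[[[0,0,0,0,-0.02,0,45],[0,0,0,0,-0.04,0,45],[0,0,0,0,-0.06,0,45],[0,0,0,0.05,-0.06,0,45],[0,0,0,0.03,0,0,45]]]'
python3 -m crank '[[[0,0,0,0,0,0,45],[0,0,0,0,0,0,45],[0,0,0,0,0,0,45],[0,0,0,0,0,0,45],[0,0,0,0,0,0,45]]]'
python3 - <<'E'
from h import *
plan([.4494,-.287,.089],86.8)
o=robot.get_obs();c=robot.camera("wrist");cv2.imwrite("pics/w19.png",c["img"][:,:,::-1])
zoom(c["img"],30,230,190,370,4,"pics/w19z.png")
c=robot.camera("scene");zoom(c["img"],120,240,130,290,5,"pics/s19.png")
E
```

```text
time: 36.92
position: [0.4477, -0.2862, 0.0886]
tool_rot: [-0.707, 0.02, -0.02, 0.707]
ft_force: [-0.4, -0.7, 0.2]
grip_width: 0.0387
time: 37.55
position: [0.5209, -0.2922, 0.2622]
tool_rot: [0.709, -0.017, 0.023, -0.704]
ft_force: [0.1, -1.0, -0.3]
grip_width: 0.0389
time: 38.17
position: [0.5171, -0.2902, 0.2565]
tool_rot: [-0.707, 0.02, -0.02, 0.707]
ft_force: [-0.0, -0.4, 0.3]
grip_width: 0.0391
pos [ 0.5171 -0.2902  0.2565] jaw ang 86.75 q [-0.7   0.46  1.49 -0.    1.2  -2.21] F [-0.  -0.4  0.3] w 0.0391 t 38.17
turn [-0.02 -0.05 -0.03] shift before turn [-0.0677  0.1676 -0.0007] after [-0.0678  0.1675 -0.0006]
turn [ 4.0000e-02  1.7995e+02 -3.0000e-02] shift before turn [-0.0677  0.1676 -0.0007] after [0.0678 0.1675 0.0006]
```

View pics/w19z.png

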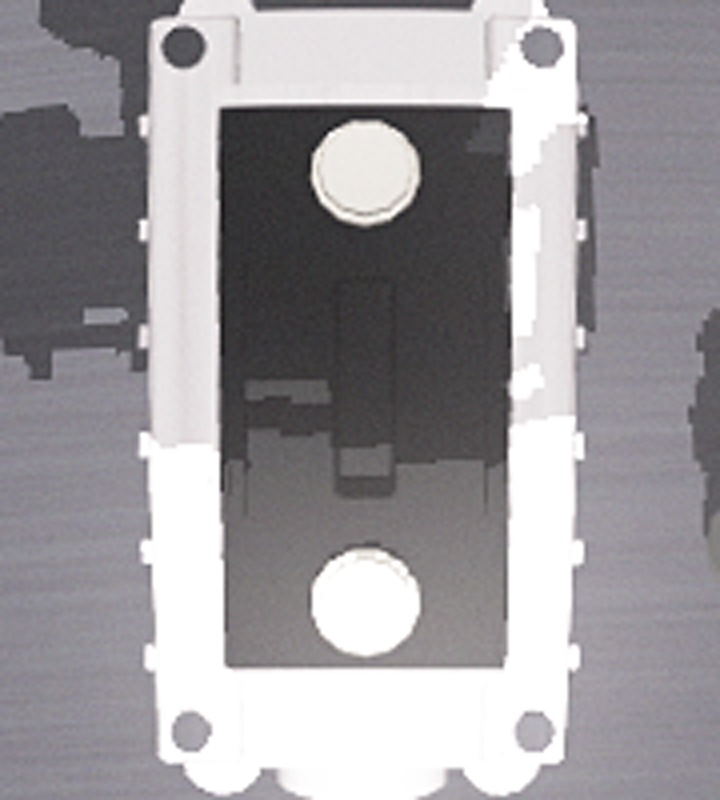

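View pics/s19.png

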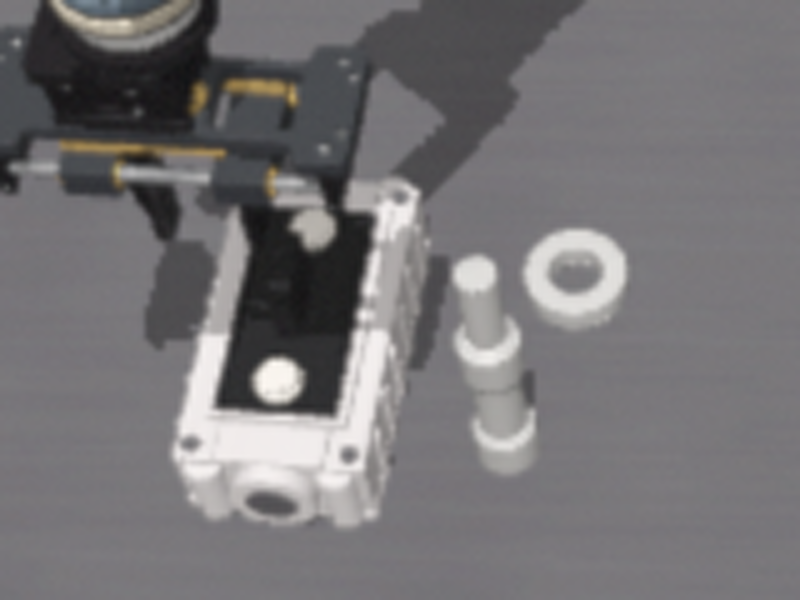

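The assembly sits level and centred in the case, with the cover edge 61 px from the screws at one end and 64 px at the other. Both heads are flush, the bystanders are untouched and the gripper is clear.

```bash
python3 -c "
from rig import robot
print(robot.hand_in(), robot.get_obs()['time'])"
```

```text
the job is handed in; nothing more can be done
the job is handed in; nothing more can be done
```

The job is done and handed in at about 38 s of the 70 s allowed. No verdict was reported.

- **Cover on strainer:** I lifted the black cover off its rest by the fin. I lowered it onto the strainer with both shanks in the holes and no resistance, and released it with both pins still proud.
- **Pins:** I pressed both with shut fingertips to firm stops, at 22 N and 34 N. The TCP ended at z 0.0592 and 0.0590, against 0.059 expected for home. The wrist picture showed both heads flat on their collars.
- **Into the case:** I lifted the joined parts by the handle and they came up together. The skirt went into the mouth without touching, and I lowered until both the strainer's and the cover's weight were taken. At release the TCP was at z 0.089, which matches fully seated.
- **Last pictures:** The cover and strainer were centred and aligned in the case, with the gripper clear. The shaft and bearing beside the case had not moved; I did not check the other bystanders again in the last pictures.

**Disagreements:** The scene and top cameras put the cover about 5 mm from where the wrist camera did. I used the wrist measurement, and the grasp and fit confirmed it. One picture suggested the strainer was turned about 0.8° relative to the cover, well inside tolerance, so I left it uncorrected.

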